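# Weight the press pads of a drying turntable

### The arm

A 6-joint arm with a two-finger parallel gripper is mounted at the origin on a cart in front of the work surface, level with it; the furniture and walls round the work are solid. World frame = base frame: x ahead of the robot, y to its left, z up, the work surface at z = 0. Lengths are in m, angles in degrees, forces in N, time in s.
With the tool pointing down it reaches from about 0.35 to 0.875 m from the base axis. Payload 4.2 kg.
Tool frame: the origin (TCP) lies midway between the tips of the shut fingers; the grasp point (between the pads) lies 19 mm behind it; z points along the fingers, y is the direction in which the jaws open and shut (so a half turn about z gives the same grasp; the last joint's range is limited). The gripper opens to 87 mm and grips with 3 to 60 N. Pads are 19 mm wide; open, the fingers measure 117 mm over their backs; the gripper's body (75 mm by 190 mm) begins 51 mm behind the grasp point.
Start: joints at [88.155, 22.042, 0.453, 0, -68.411, -14.817], TCP at [0.179, 0.599, 0.223] pointing down, gripper open.
Joint ranges: [-179.83, 179.83], [-69.29, 118.12], [-61.27, 80.66], [-181.25, 117.63], [-171.15, -9.14], [-177.46, 177.46]. Speed limits (degrees/s): [159.86, 159.86, 180, 180, 180, 180].

### API

Orientations are given as a 3x3 rotation matrix whose columns are the frame's x, y, z axes.
In Python, from station import sense, capture, get_calibration, finish_job, spot_in, spot_point gives the robot as it stands.
- The arm moves only by the shell command python3 -m inch 'ROWS'. ROWS is JSON, a list of rows, each an object with "fingers": the finger opening in cm, from 0 to 8.7; "delta_pos": the shift along the tool's x, y, z in cm, a list of three; "spin": the turn about the tool's z in degrees. In form: [{"fingers": fingers, "delta_pos": [dx, dy, dz], "spin": spin}, ...]. A call has 1 to 20 rows; each row is the pose to reach, as a shift and turn from the pose commanded when the call began, along the tool's axes at that moment; what a row does not reach only later rows make up. A row lasts 1/10 s, in which the tool goes at most 50 mm and 8.59 degrees, less where a joint would pass 70% of its speed; a pose out of reach is approached as far as the arm can. A call with a gripper value outside its range is refused whole. The fingers move at their own pace and stop on an object; the grip force is fixed at half the most. Time passes only in rows, so rows that repeat a pose let the fingers close. It gives the time, the measured TCP pose, the force and the opening at its end, in the units of the state.
- sense(): the state, without advancing time (a new reading comes with each control period).
- capture(name): name is "scene" or "top" or "wrist"; returns the picture (384x512x3 uint8, red, green, blue); there is no depth.
- get_calibration(name): a dict with "K" (3x3 intrinsics, pixels), "dist" ([k1, k2, p1, p2, k3] as OpenCV has them; the pictures are not rectified), "T" (4x4, takes a point from camera to world coordinates). Camera axes: x right, y up, looking along -z (the intrinsics and any distortion apply to the point x, -y, -z); pixel columns grow to the right and rows downward; lengths in m; the calibration is good to about 2 mm. A picture is of the moment at which its call begins: read the wrist's pose just before it. get_calibration takes no time and is no camera call; for the wrist camera it gives the pose at the moment of the call.
- finish_job(): hands the job in, once; it reports no verdict.
Trained networks look in the newest picture that a camera, given by its name, has taken for a name from the list of things; names that differ only in an ending like _2 or _b are one class to them, and where a whole thing is asked for, a point or a joint stands for the part that bears it (a point fixed in the world has none). Each returns a list of dicts, best first, with "conf" (0 to 1); they miss things now and then, are a little off and sometimes report something else, mostly with a low value. They report only what shows in the picture. A call takes as long as a camera call. They do not tell look-alikes from the thing itself.
- spot_in(camera, target): "extent" ([left, top, right, bottom] as shares, 0 to 1, of the picture: columns of its width, rows of its height, round what is visible of it).
- spot_point(camera, target): "location" ([column, row] as shares, 0 to 1, of the picture: columns of its width, rows of its height: a listed point, or the origin of a listed thing).
The state is a dict: "time_s": time; "joints": joint angles; "joint_velocities": joint speeds; "effort": joint torques, N m; "tcp_pos": TCP position; "ee_rot": TCP orientation; "wrist_force": force on the tool from outside, world axes, zero at the start; "moment": the same for the moment, N m; "gripper_width": opening from 0.0 (shut) to 1.0 (fully open).
Only numpy, scipy, OpenCV 4.12 (cv2) and the standard library are available. Lean on these libraries where they do the work, as an engineer would, in place of code of your own. Each camera call takes 0.05 s, during which the arm holds its last target.

### The job

First turn the drying turntable by its post until it clicks home at the green mark. Then set every D-shaped weight on a press pad of its own, flat green-felt side down, lengthwise on the pad and centred; the weights now stand on their round sides and rock at a touch, so steady them and roll them over. When all are loaded, turn the table its quarter turn until it clicks home at the blue mark, with every weight still in place, and do not disturb the jar, the label pad or the tape roll.

Things in the scene. Friction and masses are not known exactly. Their poses are not given: they have to be found in the camera images.
- weight_0_center (a point): Loose D-section weight, aluminium, green felt on the flat: 100 mm long, 56 wide, 39 high. Section: circle of radius 28 cut by a flat (51 wide) 11 mm from its axis. This point: on the centre line, half-way up, 19.5 mm above the felt face, 8.5 mm from the circle's axis on the side away from the flat. x along its length; z from flat to round side: up when it lies flat side down, down when it rests round side down.
- weight_1_center (a point): Weight like weight_0 (0.3 to 0.52 kg; two or three are present). It starts round side down (flat up) and rocks at a touch; left alone it settles flat side up, this point 19.5 mm above the table either way. Can be gripped across its 56 mm width. Pushed sideways at about 20 mm height it rolls; rolled some 125 degrees (about 60 mm on) it tips over its edge onto the flat, 75 to 110 mm from where it began.
- weight_2_center (a point): Weight like weight_0 and weight_1; same size, frame and behaviour.
- pad_0_top (a point): Press pad: cardboard block with grey fabric top, 116 x 70 x 6 mm, fixed on the disc; this is the centre of its top face, 31 mm above the table, 97 mm from the turntable's axis. x along its length (tangent to the disc), y toward or away from the axis, z up. Any weight may go on any pad. Seen from above, pads 0, 1, 2 stand 90, 180, 270 degrees counterclockwise from the post.
- pad_1_top (a point): Press pad like pad_0, opposite the post.
- pad_2_top (a point): Press pad like pad_0, 270 degrees counterclockwise from the post.
- handle (a point): The turntable's upright steel post, 18 mm thick, from the disc's top face (25 mm above the table) up to 87 mm above the table, 130 mm from the axis; this point is on the post's axis, 56 mm above the table. It is fixed to the disc: move it along an arc to turn the table.
- turntable_center (a point): Centre of the plywood disc's top face (296 mm across, 25 mm above the table), on its vertical axis. The fixed round grey base below it is 344 mm across and 12 mm high, with a green and a blue mark on its rim, 90 degrees apart on the robot's side, and a dark spring-plunger block 26 mm high on its far left rim.
- turntable (a joint): Angle of the disc, rad, growing counterclockwise from above. 0: post beside the green mark (front left), in its detent; 1.571: post beside the blue mark (front right), in its detent. Stays where left (about 0.1 N m friction); a spring plunger drops into a notch at each mark and centres it from about 0.03 rad; moving in or out takes under 10 N at the post. Stops at -0.2, 1.77. Starts between.
- paste_jar: White jar with a black cap, 64 mm across, 68 mm high, loose, origin at the centre of its underside. Bystander: leave alone.
- label_pad: Pad of white labels, 50 x 76 x 14 mm, loose, origin at the centre of its underside. Bystander: leave alone.
- tape_roll: Roll of cream tape, 57 mm across, 13 mm high, lying flat, loose, origin at the centre of its underside. Bystander: leave alone.
Not all that is in view belongs to the job. Leave any red or yellow look-alike of the part that bears weight_0_center alone.

How it is judged (in metres and radians):
On the way, in this order (a step that is already met when the one before it is completed fails the run):
1. the turntable is at the green mark's detent (joint within 0.03 rad of 0) and still (value of joint turntable between -0.03 and 0.03 rad and velocity of joint turntable between -0.03 and 0.03 rad/s), for 0.3 s.
2. every weight present lies flat side down on a pad of its own, the turntable still at the green mark's detent (all of step 1 and ((x of weight_0_center in the frame of pad_0_top between -0.02 and 0.02 m and y of weight_0_center in the frame of pad_0_top between -0.015 and 0.015 m and z of weight_0_center in the frame of pad_0_top between 0.015 and 0.025 m and angle between the x axis of weight_0_center and the x axis of pad_0_top, either way round below 0.2 rad) or (x of weight_0_center in the frame of pad_1_top between -0.02 and 0.02 m and y of weight_0_center in the frame of pad_1_top between -0.015 and 0.015 m and z of weight_0_center in the frame of pad_1_top between 0.015 and 0.025 m and angle between the x axis of weight_0_center and the x axis of pad_1_top, either way round below 0.2 rad) or (x of weight_0_center in the frame of pad_2_top between -0.02 and 0.02 m and y of weight_0_center in the frame of pad_2_top between -0.015 and 0.015 m and z of weight_0_center in the frame of pad_2_top between 0.015 and 0.025 m and angle between the x axis of weight_0_center and the x axis of pad_2_top, either way round below 0.2 rad)) and angle between each of weight_0_center, weight_1_center, weight_2_center's own z axis and vertical below 0.12 rad and linear speed of each of weight_0, weight_1, weight_2 below 0.02 m/s and ((x of weight_1_center in the frame of pad_0_top between -0.02 and 0.02 m and y of weight_1_center in the frame of pad_0_top between -0.015 and 0.015 m and z of weight_1_center in the frame of pad_0_top between 0.015 and 0.025 m and angle between the x axis of weight_1_center and the x axis of pad_0_top, either way round below 0.2 rad) or (x of weight_1_center in the frame of pad_1_top between -0.02 and 0.02 m and y of weight_1_center in the frame of pad_1_top between -0.015 and 0.015 m and z of weight_1_center in the frame of pad_1_top between 0.015 and 0.025 m and angle between the x axis of weight_1_center and the x axis of pad_1_top, either way round below 0.2 rad) or (x of weight_1_center in the frame of pad_2_top between -0.02 and 0.02 m and y of weight_1_center in the frame of pad_2_top between -0.015 and 0.015 m and z of weight_1_center in the frame of pad_2_top between 0.015 and 0.025 m and angle between the x axis of weight_1_center and the x axis of pad_2_top, either way round below 0.2 rad)) and ((x of weight_2_center in the frame of pad_0_top between -0.02 and 0.02 m and y of weight_2_center in the frame of pad_0_top between -0.015 and 0.015 m and z of weight_2_center in the frame of pad_0_top between 0.015 and 0.025 m and angle between the x axis of weight_2_center and the x axis of pad_0_top, either way round below 0.2 rad) or (x of weight_2_center in the frame of pad_1_top between -0.02 and 0.02 m and y of weight_2_center in the frame of pad_1_top between -0.015 and 0.015 m and z of weight_2_center in the frame of pad_1_top between 0.015 and 0.025 m and angle between the x axis of weight_2_center and the x axis of pad_1_top, either way round below 0.2 rad) or (x of weight_2_center in the frame of pad_2_top between -0.02 and 0.02 m and y of weight_2_center in the frame of pad_2_top between -0.015 and 0.015 m and z of weight_2_center in the frame of pad_2_top between 0.015 and 0.025 m and angle between the x axis of weight_2_center and the x axis of pad_2_top, either way round below 0.2 rad))), for 0.3 s.
At the end, for the whole second after the job is handed in: The turntable rests in the detent at the blue mark (joint within 0.03 rad of 1.571). Every weight present rests on a pad of its own, flat side down (within 0.12 rad of level), within 20 mm of the pad's centre along the pad and 15 mm across it, its length within 0.2 rad of the pad's; all at rest (((x of weight_0_center in the frame of pad_0_top between -0.02 and 0.02 m and y of weight_0_center in the frame of pad_0_top between -0.015 and 0.015 m and z of weight_0_center in the frame of pad_0_top between 0.015 and 0.025 m and angle between the x axis of weight_0_center and the x axis of pad_0_top, either way round below 0.2 rad) or (x of weight_0_center in the frame of pad_1_top between -0.02 and 0.02 m and y of weight_0_center in the frame of pad_1_top between -0.015 and 0.015 m and z of weight_0_center in the frame of pad_1_top between 0.015 and 0.025 m and angle between the x axis of weight_0_center and the x axis of pad_1_top, either way round below 0.2 rad) or (x of weight_0_center in the frame of pad_2_top between -0.02 and 0.02 m and y of weight_0_center in the frame of pad_2_top between -0.015 and 0.015 m and z of weight_0_center in the frame of pad_2_top between 0.015 and 0.025 m and angle between the x axis of weight_0_center and the x axis of pad_2_top, either way round below 0.2 rad)) and angle between each of weight_0_center, weight_1_center, weight_2_center's own z axis and vertical below 0.12 rad and linear speed of each of weight_0, weight_1, weight_2 below 0.02 m/s and ((x of weight_1_center in the frame of pad_0_top between -0.02 and 0.02 m and y of weight_1_center in the frame of pad_0_top between -0.015 and 0.015 m and z of weight_1_center in the frame of pad_0_top between 0.015 and 0.025 m and angle between the x axis of weight_1_center and the x axis of pad_0_top, either way round below 0.2 rad) or (x of weight_1_center in the frame of pad_1_top between -0.02 and 0.02 m and y of weight_1_center in the frame of pad_1_top between -0.015 and 0.015 m and z of weight_1_center in the frame of pad_1_top between 0.015 and 0.025 m and angle between the x axis of weight_1_center and the x axis of pad_1_top, either way round below 0.2 rad) or (x of weight_1_center in the frame of pad_2_top between -0.02 and 0.02 m and y of weight_1_center in the frame of pad_2_top between -0.015 and 0.015 m and z of weight_1_center in the frame of pad_2_top between 0.015 and 0.025 m and angle between the x axis of weight_1_center and the x axis of pad_2_top, either way round below 0.2 rad)) and ((x of weight_2_center in the frame of pad_0_top between -0.02 and 0.02 m and y of weight_2_center in the frame of pad_0_top between -0.015 and 0.015 m and z of weight_2_center in the frame of pad_0_top between 0.015 and 0.025 m and angle between the x axis of weight_2_center and the x axis of pad_0_top, either way round below 0.2 rad) or (x of weight_2_center in the frame of pad_1_top between -0.02 and 0.02 m and y of weight_2_center in the frame of pad_1_top between -0.015 and 0.015 m and z of weight_2_center in the frame of pad_1_top between 0.015 and 0.025 m and angle between the x axis of weight_2_center and the x axis of pad_1_top, either way round below 0.2 rad) or (x of weight_2_center in the frame of pad_2_top between -0.02 and 0.02 m and y of weight_2_center in the frame of pad_2_top between -0.015 and 0.015 m and z of weight_2_center in the frame of pad_2_top between 0.015 and 0.025 m and angle between the x axis of weight_2_center and the x axis of pad_2_top, either way round below 0.2 rad)) and value of joint turntable between 1.5408 and 1.6008 rad and velocity of joint turntable between -0.03 and 0.03 rad/s); the robot touches nothing.
It fails at once if the paste jar is pushed more than 30 mm (distance of paste_jar from where it was at the start of the episode above 0.03 m).
It fails at once if the label pad is pushed more than 30 mm (distance of label_pad from where it was at the start of the episode above 0.03 m).
It fails at once if the tape roll is pushed more than 30 mm (distance of tape_roll from where it was at the start of the episode above 0.03 m).
It fails at once if a weight falls off the table (height (world z) of any of weight_0_center, weight_1_center, weight_2_center below -0.05 m).
Of weight_0, weight_1, weight_2 only 2 to 3 are there at a start; the rules pass over those that are not, and their reading is None.
At some moment in a run one of weight_0, weight_1, weight_2 may be knocked a few centimetres aside while the robot is not near it.
Once in a run the grip may slacken for a moment while it holds something.
It also fails if it takes over 210 s, if anything falls off the work surface, if the arm or the gripper's body presses on something with over 40 N, if the wrist force passes 120 N, or if a joint passes its speed limit or range.

## Working session

There is one attempt and no reset: what is moved stays moved. The work goes in short steps, Python scripts to look and compute and a shell command to move; the robot and the scene stay as the last step left them, time stands still between calls to the robot, and variables do not carry over. Pictures are saved under pics/ and viewed, and the job is handed in when it is done.

```bash
ls; mkdir -p pics
cat > h.py <<'E'
import numpy as np, cv2
from station import *
def snap(cam,name,scale=1):
    im=capture(cam); o=cv2.cvtColor(im,cv2.COLOR_RGB2BGR)
    if scale!=1:o=cv2.resize(o,None,fx=scale,fy=scale,interpolation=cv2.INTER_CUBIC)
    cv2.imwrite('pics/%s.png'%name,o); return im
def ray(cam,px):
    c=get_calibration(cam);K=np.array(c['K'],float);d=np.array(c['dist'],float);T=np.array(c['T'])
    u=cv2.undistortPoints(np.array([[px]],float),K,d)[0,0]
    v=T[:3,:3]@np.array([u[0],-u[1],-1.0]); return T[:3,3],v
def at_z(cam,px,z):
    o,v=ray(cam,px); return o+v*(z-o[2])/v[2]
def proj(cam,P):
    c=get_calibration(cam);K=np.array(c['K'],float);d=np.array(c['dist'],float);T=np.array(c['T'])
    p=np.linalg.inv(T)@np.append(np.array(P,float),1); q=np.array([[p[0],-p[1],-p[2]]])
    return cv2.projectPoints(q,np.zeros(3),np.zeros(3),K,d)[0][0,0]
E
python3 - <<'E'
from h import *
for c in('scene','top','wrist'):
    snap(c,c+'0',1.5); print(c,np.round(get_calibration(c)['T'],3).tolist(), get_calibration(c)['dist'])
s=sense();print(s)
Z={'weight_0_center':.0195,'pad_0_top':.031,'handle':.056,'turntable_center':.025,'paste_jar':0,'label_pad':0,'tape_roll':0}
for t,z in Z.items():
  for c in('top','scene'):
    for d in spot_point(c,t):
        px=np.array(d['location'])*[512,384]
        print(t,c,round(d['conf'],2),px.round(),at_z(c,px,z).round(3))
E
```

```text
pics
scene [[0.792, 0.399, -0.463, -0.064], [-0.611, 0.541, -0.579, -0.695], [0.019, 0.741, 0.672, 0.938], [0.0, 0.0, 0.0, 1.0]] [-0.06279431  0.          0.          0.          0.        ]
top [[-0.14, 0.969, -0.205, 0.245], [-0.99, -0.138, 0.025, 0.054], [-0.004, 0.206, 0.978, 1.452], [0.0, 0.0, 0.0, 1.0]] [0.02208244 0.         0.         0.         0.        ]
wrist [[-0.286, 0.917, 0.279, 0.257], [-0.958, -0.274, -0.082, 0.575], [0.001, -0.291, 0.957, 0.383], [0.0, 0.0, 0.0, 1.0]] [0.00223079 0.         0.         0.         0.        ]
{'time_s': 0.15, 'joints': array([ 8.81545601e+01,  2.20782559e+01,  4.00094250e-01, -2.12351628e-02,
       -6.84123517e+01, -1.48160683e+01]), 'joint_velocities': array([ 0.07124931, -0.17150555,  0.20023023,  0.13315584,  0.11809577,
       -0.07982795]), 'effort': array([-1.14909344e-03, -3.91051340e+01,  1.87587440e+01,  4.22236785e+00,
        1.23860195e-02, -1.44299306e-04]), 'tcp_pos': array([0.17905572, 0.59833609, 0.22175021]), 'ee_rot': array([[ 9.57976160e-01, -2.86847557e-01, -3.95320437e-04],
       [-2.86847820e-01, -9.57974880e-
[... 546 characters left out ...]
ndle top 0.88 [210. 223.] [0.44  0.214 0.056]
handle scene 0.62 [202. 173.] [0.452 0.229 0.056]
turntable_center top 0.86 [217. 186.] [0.579 0.177 0.025]
turntable_center top 0.37 [134. 197.] [0.58  0.482 0.025]
turntable_center scene 0.85 [242. 179.] [0.562 0.153 0.025]
paste_jar top 0.52 [137. 197.] [0.582 0.479 0.   ]
paste_jar scene 0.89 [195. 141.] [0.568 0.469 0.   ]
paste_jar scene 0.51 [205. 172.] [ 0.497  0.289 -0.   ]
label_pad top 0.81 [202. 259.] [0.325 0.263 0.   ]
label_pad scene 0.73 [165. 194.] [0.325 0.269 0.   ]
label_pad scene 0.64 [338. 243.] [ 0.636 -0.229  0.   ]
tape_roll top 0.74 [342. 232.] [ 0.349 -0.253  0.   ]
tape_roll scene 0.9 [264. 298.] [ 0.34  -0.244  0.   ]
```

View pics/top0.png

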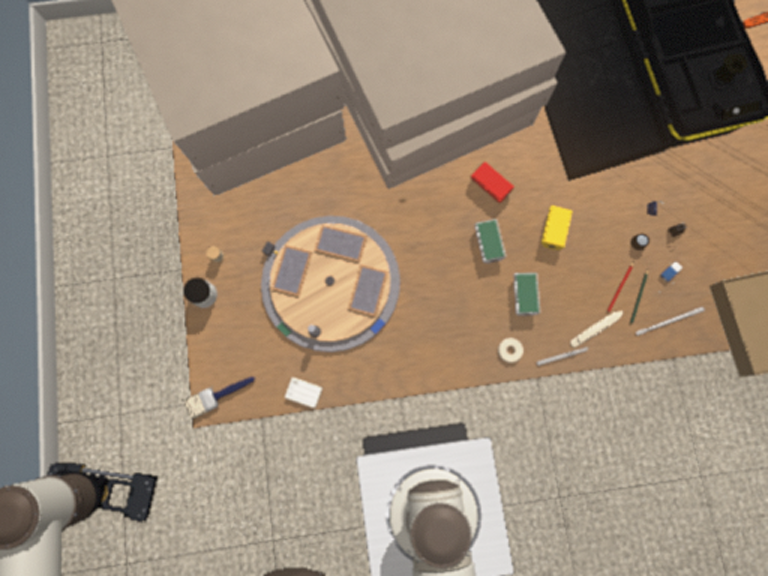

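View pics/scene0.png

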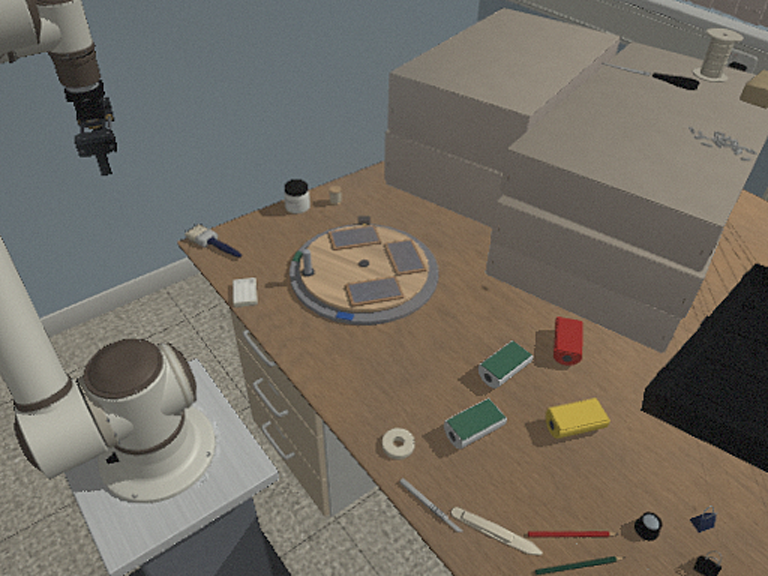

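View pics/wrist0.png

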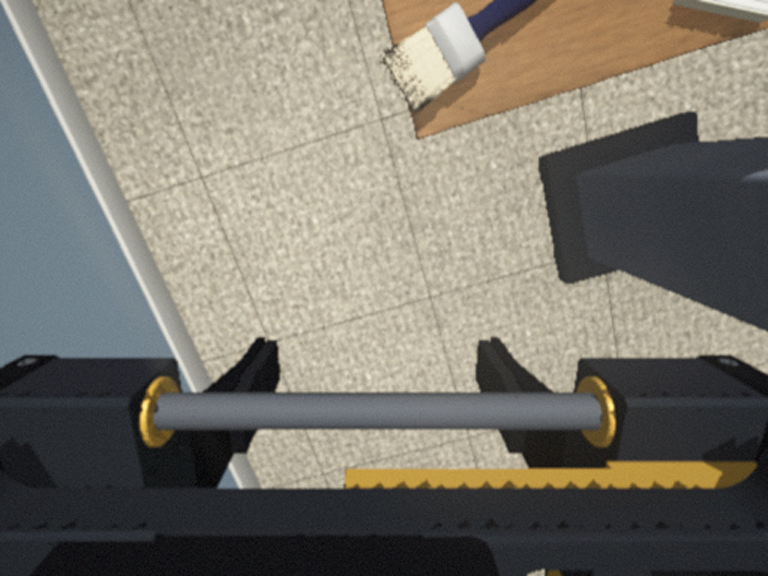

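The top view (pixels in the 1.5x picture) shows two weights with green felt up at (490,240) and (527,293). The red (492,182) and yellow (557,227) blocks are look-alikes and stay put. The post is at (314,328), between the green mark (283,329) and the blue mark (378,326). I'll enlarge to confirm.

Run:
```python
from h import *
im=cv2.imread('pics/top0.png')
im=capture('top');o=cv2.cvtColor(im,cv2.COLOR_RGB2BGR)
a=cv2.resize(o[135:245,165:275],None,fx=5,fy=5,interpolation=cv2.INTER_CUBIC)
b=cv2.resize(o[95:245,300:410],None,fx=4,fy=4,interpolation=cv2.INTER_CUBIC)
cv2.imwrite('pics/ca.png',a);cv2.imwrite('pics/cb.png',b)
# green felt segmentation
hsv=cv2.cvtColor(o,cv2.COLOR_BGR2HSV)
m=cv2.inRange(hsv,(65,80,30),(95,255,200));n,l,s,c=cv2.connectedComponentsWithStats(m)
for i in range(1,n):
    if s[i,4]>60:
        ys,xs=np.where(l==i)
        pts=np.array([at_z('top',(x,y),.039)[:2] for x,y in zip(xs,ys)],np.float32)
        r=cv2.minAreaRect(pts*1000);print(c[i],s[i,4],pts.mean(0),r)
```

```text
(no output)
```

View pics/ca.png

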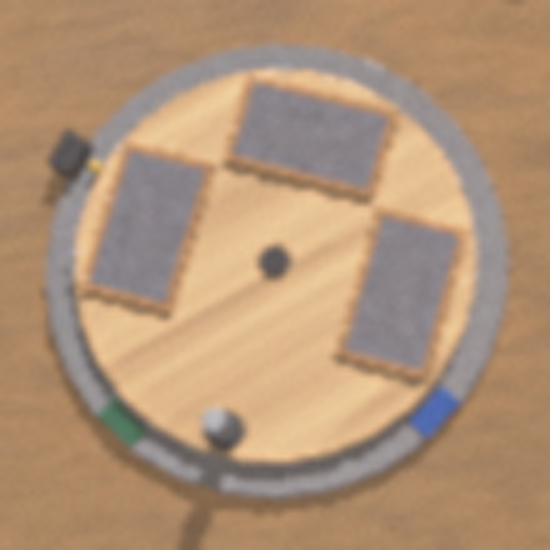

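View pics/cb.png

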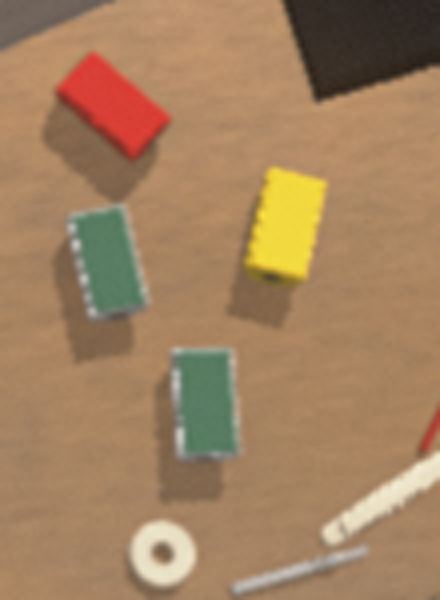

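Crop: two green-felt weights, red and yellow decoys. Post at crop (220,425), green mark (120,420), blue mark (433,410).

```bash
cat >> h.py <<'E'
def felt(cam='top',z=.039,im=None):
    if im is None: im=capture(cam)
    hsv=cv2.cvtColor(im,cv2.COLOR_RGB2HSV)
    m=cv2.inRange(hsv,(65,70,20),(90,255,220));n,l,s,c=cv2.connectedComponentsWithStats(m)
    out=[]
    for i in range(1,n):
        if s[i,4]>60:
            ys,xs=np.where(l==i)
            pts=np.array([at_z(cam,(x,y),z)[:2] for x,y in zip(xs,ys)],np.float32)
            q=pts-pts.mean(0);w,v=np.linalg.eigh(q.T@q);a=v[:,1]
            out.append((c[i].round(1),s[i,4],pts.mean(0).round(4),round(np.degrees(np.arctan2(a[1],a[0]))%180,1),(np.sqrt(12*w/len(pts))*1000).round(1)))
    return out
E
python3 - <<'E'
from h import *
im=capture('top');print(cv2.cvtColor(im,cv2.COLOR_RGB2HSV)[195,350],cv2.cvtColor(im,cv2.COLOR_RGB2HSV)[160,326])
for f in felt('top',.039,im):print(f)
im=capture('scene')
for f in felt('scene',.039,im):print(f)
# crop a px -> full
f=lambda x,y:(165+(x+.5)/5-.5,135+(y+.5)/5-.5)
C=at_z('top',f(273,262),.025)
print('hub',C)
# rim ellipse of base gray: extreme crop x 47..508 at z .012
for x,y in [(47,290),(508,240),(290,45),(270,508)]:print(at_z('top',f(x,y),.012))
for n,p,z in [('green',(120,420),.012),('blue',(433,410),.012),('post',(213,420),.087),('pad0?',(400,297),.031),('pad1',(312,137),.031),('pad2',(150,228),.031)]:
    P=at_z('top',f(*p),z);d=P-C;print(n,P,np.hypot(*d[:2]),np.degrees(np.arctan2(d[1],d[0])))
for t in ['pad_0_top','turntable_center','handle']:
  for c in ['top','scene']:
    for d in spot_point(c,t)[:4]: px=np.array(d['location'])*[512,384];print(t,c,d['conf'],px.round(1),at_z(c,px,{'p':.031,'t':.025,'h':.056}[t[0]]))
E
```

```text
[ 68  74 124] [ 68  75 123]
(array([326.6, 159.6]), np.int32(224), array([ 0.6153, -0.2366], dtype=float32), np.float32(2.5), array([38.1, 84.1], dtype=float32))
(array([351.1, 195. ]), np.int32(238), array([ 0.4718, -0.3007], dtype=float32), np.float32(173.9), array([37.5, 84.5], dtype=float32))
(array([337. , 239.6]), np.int32(398), array([ 0.6155, -0.2377], dtype=float32), np.float32(3.1), array([47.3, 93.7], dtype=float32))
(array([316.7, 279.1]), np.int32(507), array([ 0.472 , -0.3015], dtype=float32), np.float32(173.8), array([46.5, 92.7], dtype=float32))
(array([383.8, 376.8]), np.int32(153), array([ 0.4085, -0.5825], dtype=float32), np.float32(150.9), array([  6.3, 126.3], dtype=float32))
hub [0.57185332 0.16900938 0.025     ]
[0.57737911 0.33788212 0.012     ]
[ 0.56677408 -0.00485229  0.012     ]
[0.74028216 0.13721674 0.012     ]
[0.3945787  0.19376153 0.012     ]
green [0.47354096 0.29445247 0.012     ] 0.15937781641914714 128.08654023540032
blue [0.44858806 0.06753879 0.012     ] 0.15965777374061213 -140.5391674435144
post [0.45256526 0.21834499 0.087     ] 0.12908773851684152 157.53080676867586
pad0? [0.53148545 0.07996349 0.031     ] 0.09776878737194265 -114.38658591524174
pad1 [0.66055979 0.12861167 0.031     ] 0.09747211560421978 -24.484942643291912
pad2 [0.60859308 0.25489083 0.031     ] 0.09341002451732383 66.83894195672482
turntable_center top 0.93 [218.6 184.6] [0.58116422 0.17002824 0.025     ]
turntable_center scene 0.57 [241.3 175. ] [0.57330182 0.17326547 0.025     ]
handle top 0.63 [205.3 221.9] [0.44652551 0.22998077 0.056     ]
handle scene 0.88 [204.5 171.9] [0.46168912 0.22986436 0.056     ]
```

```bash
cat >> h.py <<'E'
def yaw(): 
    R=np.array(sense()['ee_rot']);return np.degrees(np.arctan2(R[1,0],R[0,0]))
def goal(x,y,z,psi=None):
    s=sense();R=np.array(s['ee_rot']);p=np.array(s['tcp_pos'])
    d=R.T@(np.array([x,y,z])-p)*100
    sp=0 if psi is None else -((psi-yaw()+180)%360-180)
    print('goal',[x,y,z,psi],'-> delta_cm',d.round(2).tolist(),'spin',round(sp,1))
def st():
    s=sense();print('t',round(s['time_s'],2),'tcp',np.round(s['tcp_pos'],4),'yaw',round(yaw(),1),'F',np.round(s['wrist_force'],1),'w',round(s['gripper_width']*87,1),'j',np.round(s['joints'],1))
E
python3 - <<'E'
from h import *
goal(.452,.221,.20,-24);st()
E
```

```text
goal [0.452, 0.221, 0.2, -24] -> delta_cm [36.97, 28.37, 2.25] spin 7.3
t 1.3 tcp [0.1792 0.5987 0.2225] yaw -16.7 F [0.4 0.7 0.5] w 87.1 j [ 88.2  22.    0.5   0.  -68.4 -14.8]
```

```bash
python3 -m inch '[{"fingers":6,"delta_pos":[37,28.4,2.2],"spin":7.3},{"fingers":6,"delta_pos":[37,28.4,2.2],"spin":7.3},{"fingers":6,"delta_pos":[37,28.4,2.2],"spin":7.3},{"fingers":6,"delta_pos":[37,28.4,2.2],"spin":7.3},{"fingers":6,"delta_pos":[37,28.4,2.2],"spin":7.3},{"fingers":6,"delta_pos":[37,28.4,2.2],"spin":7.3},{"fingers":6,"delta_pos":[37,28.4,2.2],"spin":7.3},{"fingers":6,"delta_pos":[37,28.4,2.2],"spin":7.3},{"fingers":6,"delta_pos":[37,28.4,2.2],"spin":7.3},{"fingers":6,"delta_pos":[37,28.4,2.2],"spin":7.3},{"fingers":6,"delta_pos":[37,28.4,2.2],"spin":7.3},{"fingers":6,"delta_pos":[37,28.4,2.2],"spin":7.3},{"fingers":6,"delta_pos":[37,28.4,2.2],"spin":7.3},{"fingers":6,"delta_pos":[37,28.4,2.2],"spin":7.3}]'
python3 - <<'E'
from h import *
st();snap('wrist','w1',1.5);goal(.452,.221,.05,-24)
print(proj('wrist',[.452,.221,.087])*1.5)
E
```

```text
time_s: 2.7
tcp_pos: [0.4517, 0.2216, 0.2007]
ee_rot: [[0.915, -0.404, 0.0], [-0.404, -0.915, 0.0], [0.0, -0.0, -1.0]]
wrist_force: [-0.8, -0.3, -0.3]
gripper_width: 0.689
t 2.7 tcp [0.4517 0.2216 0.2007] yaw -23.9 F [-0.8 -0.3 -0.3] w 60.0 j [ 44.6  11.2 -18.3  -0.  -60.5  21.5]
goal [0.452, 0.221, 0.05, -24] -> delta_cm [0.05, 0.04, 15.07] spin 0.1
[377.41747174 288.30209253]
```

View pics/w1.png

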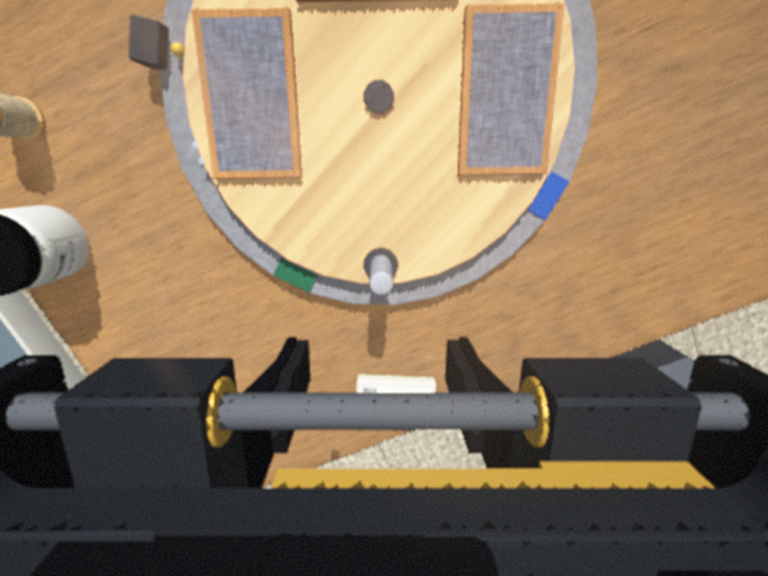

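Wrist view: the post top is at (381,284) against a predicted (377,288), and it lies between the fingers. Going down to grip it.

```bash
python3 -m inch '[{"fingers":6,"delta_pos":[0,0,5],"spin":0},{"fingers":6,"delta_pos":[0,0,10],"spin":0},{"fingers":6,"delta_pos":[0,0,13],"spin":0},{"fingers":6,"delta_pos":[0,0,15],"spin":0},{"fingers":6,"delta_pos":[0,0,15],"spin":0},{"fingers":1.2,"delta_pos":[0,0,15],"spin":0},{"fingers":1.2,"delta_pos":[0,0,15],"spin":0},{"fingers":1.2,"delta_pos":[0,0,15],"spin":0},{"fingers":1.2,"delta_pos":[0,0,15],"spin":0},{"fingers":1.2,"delta_pos":[0,0,15],"spin":0},{"fingers":1.2,"delta_pos":[0,0,15],"spin":0}]'
python3 - <<'E'
from h import *
st()
R=np.array(sense()['ee_rot']);p=np.array(sense()['tcp_pos'])
C=np.array([.571,.168])
v=p[:2]-C;print(np.hypot(*v),np.degrees(np.arctan2(v[1],v[0])))
a0=np.degrees(np.arctan2(v[1],v[0]))
for a in (150,144,138,132,129,127):
    q=C+np.hypot(*v)*np.array([np.cos(np.radians(a)),np.sin(np.radians(a))])
    print(a,(R.T@np.append(q-p[:2],0)*100).round(2),'spin',round(a0-a,1))
E
```

```text
time_s: 3.85
tcp_pos: [0.4521, 0.2204, 0.0509]
ee_rot: [[0.914, -0.406, 0.0], [-0.406, -0.914, -0.0], [0.0, -0.0, -1.0]]
wrist_force: [-1.4, -0.3, -0.9]
gripper_width: 0.228
t 3.85 tcp [0.4521 0.2204 0.0509] yaw -24.0 F [-1.4 -0.3 -0.9] w 19.9 j [ 44.5  21.9 -29.    0.  -39.1  21.5]
0.1299045879861053 156.1979000973215
150 [ 0.07 -1.4   0.  ] spin 6.2
144 [ 0.29 -2.75  0.  ] spin 12.2
138 [ 0.64 -4.06  0.  ] spin 18.2
132 [ 1.13 -5.33  0.  ] spin 24.2
129 [ 1.42 -5.94  0.  ] spin 27.2
127 [ 1.63 -6.34  0.  ] spin 29.2
```

```bash
python3 -m inch '[{"fingers":1.2,"delta_pos":[0.0,-0.7,0],"spin":3.1},{"fingers":1.2,"delta_pos":[0.07,-1.4,0],"spin":6.2},{"fingers":1.2,"delta_pos":[0.17,-2.08,0],"spin":9.2},{"fingers":1.2,"delta_pos":[0.29,-2.75,0],"spin":12.2},{"fingers":1.2,"delta_pos":[0.46,-3.41,0],"spin":15.2},{"fingers":1.2,"delta_pos":[0.64,-4.06,0],"spin":18.2},{"fingers":1.2,"delta_pos":[0.87,-4.7,0],"spin":21.2},{"fingers":1.2,"delta_pos":[1.13,-5.33,0],"spin":24.2},{"fingers":1.2,"delta_pos":[1.28,-5.64,0],"spin":25.7},{"fingers":1.2,"delta_pos":[1.42,-5.94,0],"spin":27.2},{"fingers":1.2,"delta_pos":[1.42,-5.94,0],"spin":27.2},{"fingers":1.2,"delta_pos":[1.42,-5.94,0],"spin":27.2},{"fingers":1.2,"delta_pos":[1.42,-5.94,0],"spin":27.2}]'
python3 - <<'E'
from h import *
st()
E
```

```text
time_s: 5.15
tcp_pos: [0.4898, 0.27, 0.0507]
ee_rot: [[0.627, -0.779, 0.001], [-0.779, -0.627, 0.002], [-0.001, -0.002, -1.0]]
wrist_force: [-0.8, 4.0, 0.8]
gripper_width: 0.197
t 5.15 tcp [0.4898 0.27   0.0507] yaw -51.1 F [-0.8  4.   0.8] w 17.1 j [ 45.5  26.2 -21.1  -0.  -42.5  -6.6]
```

```bash
python3 -m inch '[{"fingers":4,"delta_pos":[0,0,0],"spin":0},{"fingers":4,"delta_pos":[0,0,0],"spin":0},{"fingers":4,"delta_pos":[0,0,0],"spin":0},{"fingers":4,"delta_pos":[0,0,0],"spin":0},{"fingers":4,"delta_pos":[0,0,-5],"spin":0},{"fingers":4,"delta_pos":[0,0,-10],"spin":0},{"fingers":5,"delta_pos":[0,0,-15],"spin":0},{"fingers":5,"delta_pos":[0,0,-17],"spin":0},{"fingers":5,"delta_pos":[0,0,-17],"spin":0}]'
python3 - <<'E'
from h import *
st();snap('wrist','w2',1.5)
im=capture('scene');o=cv2.cvtColor(im,cv2.COLOR_RGB2BGR)
cv2.imwrite('pics/s2.png',cv2.resize(o[130:230,180:310],None,fx=5,fy=5,interpolation=cv2.INTER_CUBIC))
E
```

```text
time_s: 6.05
tcp_pos: [0.4909, 0.2701, 0.225]
ee_rot: [[0.627, -0.779, 0.007], [-0.779, -0.627, 0.005], [0.0, -0.009, -1.0]]
wrist_force: [-0.1, 0.3, 0.4]
gripper_width: 0.562
t 6.05 tcp [0.4909 0.2701 0.225 ] yaw -51.1 F [-0.1  0.3  0.4] w 48.9 j [ 45.4  15.4  -9.    0.1 -65.1  -6.6]
```

View pics/w2.png

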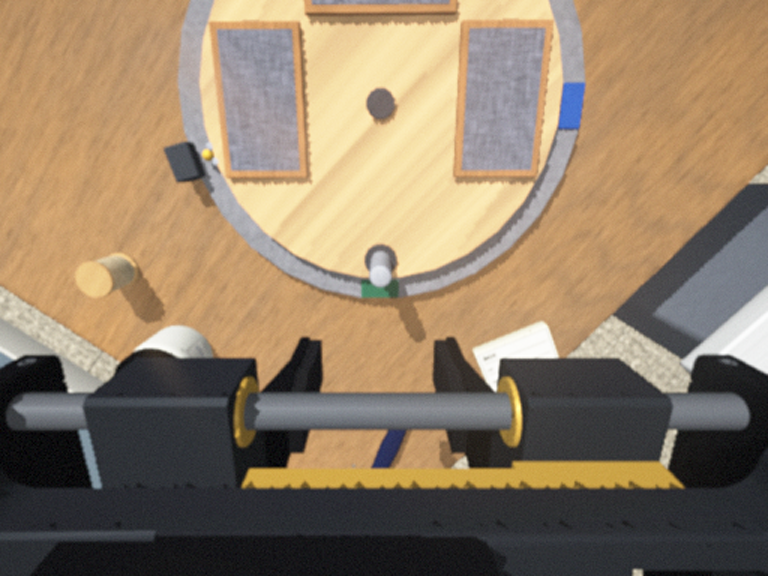

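View pics/s2.png

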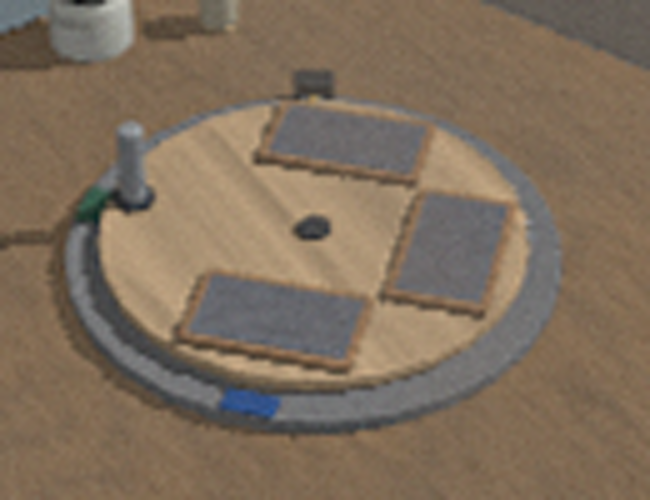

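Run:
```python
from h import *
f=lambda x,y:((x+.5)/1.5-.5,(y+.5)/1.5-.5)
P={n:at_z('wrist',f(*p),z) for n,p,z in [('hub',(380.5,102),.028),('mark',(380.5,290),.012),('blue',(572,106),.012),('post',(380,276),.087),('pbase',(380,258),.03),('padA',(505,99),.031),('padB',(260,100),.031)]}
for n in P:
    d=P[n]-P['hub'];print(n,P[n].round(4),np.hypot(*d[:2]).round(4),np.degrees(np.arctan2(d[1],d[0])).round(1))
```

```text
hub [0.5701 0.164  0.028 ] 0.0 0.0
mark [0.4685 0.2894 0.012 ] 0.1614 129.0
blue [0.4447 0.0641 0.012 ] 0.1603 -141.4
post [0.4902 0.2641 0.087 ] 0.1281 128.6
pbase [0.4909 0.2626 0.03  ] 0.1265 128.8
padA [0.4946 0.101  0.031 ] 0.0984 -140.2
padB [0.645 0.223 0.031] 0.0953 38.3
```

Post, hub and green mark line up to within 0.4 deg, so step 1 looks met. Next, weight A at (.615,-.237).

Run:
```python
from h import *
for f in felt('scene',.039):print(f)
goal(.618,-.297,.15,-87.2)
```

```text
(array([337. , 239.6]), np.int32(399), array([ 0.6156, -0.2376], dtype=float32), np.float32(3.3), array([47.5, 93.7], dtype=float32))
(array([316.6, 279.1]), np.int32(512), array([ 0.4718, -0.3015], dtype=float32), np.float32(173.7), array([46.7, 92.8], dtype=float32))
(array([383.8, 376.8]), np.int32(152), array([ 0.4086, -0.5825], dtype=float32), np.float32(150.8), array([  6.3, 124.8], dtype=float32))
goal [0.618, -0.297, 0.15, -87.2] -> delta_cm [52.18, 25.32, 6.97] spin 36.0
```

```bash
python3 -m inch '[{"fingers":6,"delta_pos":[52.2,25.3,2],"spin":36},{"fingers":6,"delta_pos":[52.2,25.3,2],"spin":36},{"fingers":6,"delta_pos":[52.2,25.3,2],"spin":36},{"fingers":6,"delta_pos":[52.2,25.3,2],"spin":36},{"fingers":6,"delta_pos":[52.2,25.3,2],"spin":36},{"fingers":6,"delta_pos":[52.2,25.3,2],"spin":36},{"fingers":6,"delta_pos":[52.2,25.3,2],"spin":36},{"fingers":6,"delta_pos":[52.2,25.3,2],"spin":36},{"fingers":6,"delta_pos":[52.2,25.3,2],"spin":36},{"fingers":6,"delta_pos":[52.2,25.3,2],"spin":36},{"fingers":6,"delta_pos":[52.2,25.3,2],"spin":36},{"fingers":6,"delta_pos":[52.2,25.3,2],"spin":36},{"fingers":6,"delta_pos":[52.2,25.3,7],"spin":36},{"fingers":6,"delta_pos":[52.2,25.3,7],"spin":36},{"fingers":6,"delta_pos":[52.2,25.3,7],"spin":36}]'
python3 - <<'E'
from h import *
st();snap('wrist','w3',1.5);goal(.618,-.297,.015,-87.2)
for f in felt('wrist',.039):print(f)
E
```

```text
time_s: 7.7
tcp_pos: [0.6183, -0.296, 0.1481]
ee_rot: [[0.05, -0.999, -0.006], [-0.999, -0.05, 0.001], [-0.001, 0.006, -1.0]]
wrist_force: [0.7, -0.1, 1.0]
gripper_width: 0.688
t 7.7 tcp [ 0.6183 -0.296   0.1481] yaw -87.1 F [ 0.7 -0.1  1. ] w 59.9 j [-12.1  31.1   4.3   0.  -63.6  14.9]
goal [0.618, -0.297, 0.015, -87.2] -> delta_cm [0.07, 0.16, 13.56] spin 0.1Traceback (most recent call last):
  File "<stdin>", line 3, in <module>
  File "h.py", line 25, in felt
    pts=np.array([at_z(cam,(x,y),z)[:2] for x,y in zip(xs,ys)],np.float32)
                  ~~~~^^^^^^^^^^^^^
  File "h.py", line 12, in at_z
    o,v=ray(cam,px); return o+v*(z-o[2])/v[2]
        ~~~^^^^^^^^
  File "h.py", line 8, in ray
    c=get_calibration(cam);K=np.array(c['K'],float);d=np.array(c['dist'],float);T=np.array(c['T'])
ValueError: time passes only in moves, steps and waits
```

View pics/w3.png

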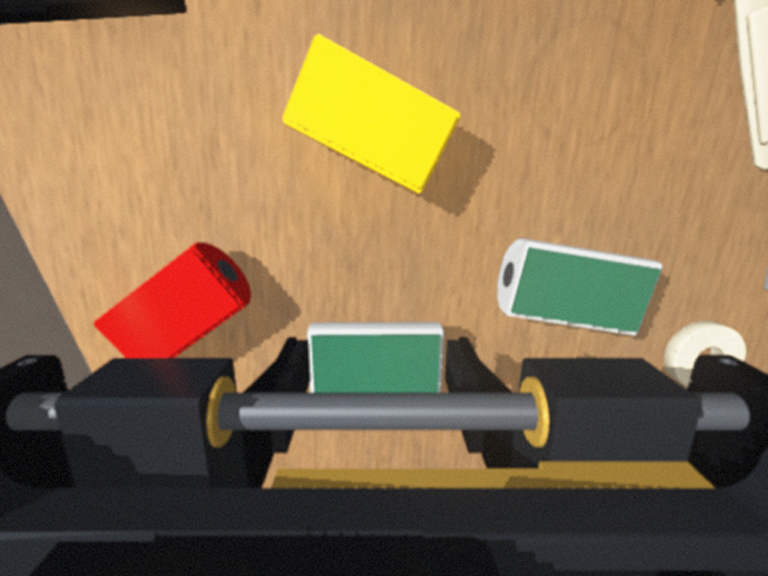

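```bash
python3 - <<'E'
s=open('h.py').read()
s=s.replace("import numpy as np, cv2\nfrom station import *","import numpy as np, cv2\nfrom station import *\nimport station\n_c={}\ndef get_calibration(n):\n    k=(n,sense()['time_s'] if n=='wrist' else 0)\n    if k not in _c:_c[k]=station.get_calibration(n)\n    return _c[k]")
s=s.replace("pts=np.array([at_z(cam,(x,y),z)[:2] for x,y in zip(xs,ys)],np.float32)","pts=plane(cam,xs,ys,z)")
s+='''
def plane(cam,xs,ys,z):
    c=get_calibration(cam);K=np.array(c['K'],float);d=np.array(c['dist'],float);T=np.array(c['T'])
    u=cv2.undistortPoints(np.stack([xs,ys],1).astype(float)[:,None],K,d)[:,0]
    v=np.c_[u[:,0],-u[:,1],-np.ones(len(u))]@T[:3,:3].T
    return (T[:3,3]+v*((z-T[2,3])/v[:,2])[:,None])[:,:2]
'''
open('h.py','w').write(s)
E
python3 - <<'E'
from h import *
print(proj('wrist',[.6154,-.237,.039])*1.5,proj('wrist',[.472,-.301,.039])*1.5)
for f in felt('wrist',.039):print(f)
E
```

```text
[381.11914906 364.51968099] [588.24818221 292.58682103]
(array([390.8, 192.9]), np.int32(3703), array([ 0.474 , -0.3029]), np.float64(173.5), array([46.4, 93.4]))
(array([252.8, 241.5]), np.int32(3172), array([ 0.6174, -0.2382]), np.float64(3.7), array([47.8, 92.7]))
```

```bash
python3 -m inch '[{"fingers":6,"delta_pos":[0,0.1,5],"spin":0.3},{"fingers":6,"delta_pos":[0,0.1,9],"spin":0.3},{"fingers":6,"delta_pos":[0,0.1,12],"spin":0.3},{"fingers":6,"delta_pos":[0,0.1,13.3],"spin":0.3},{"fingers":6,"delta_pos":[-1,0.1,13.3],"spin":0.3},{"fingers":6,"delta_pos":[-1.8,0.1,13.3],"spin":0.3},{"fingers":6,"delta_pos":[-2.2,0.1,13.3],"spin":0.3},{"fingers":6,"delta_pos":[-2.6,0.1,13.3],"spin":0.3},{"fingers":6,"delta_pos":[-3.0,0.1,13.3],"spin":0.3},{"fingers":6,"delta_pos":[-3.4,0.1,13.3],"spin":0.3},{"fingers":6,"delta_pos":[-3.8,0.1,13.3],"spin":0.3},{"fingers":6,"delta_pos":[-4.2,0.1,13.3],"spin":0.3},{"fingers":6,"delta_pos":[-4.6,0.1,13.3],"spin":0.3},{"fingers":6,"delta_pos":[-5,0.1,13.3],"spin":0.3},{"fingers":6,"delta_pos":[-5,0.1,13.3],"spin":0.3}]'
python3 - <<'E'
from h import *
st();snap('wrist','w4',1.5);snap('scene','s4',1.5)
E
```

```text
time_s: 9.35
tcp_pos: [0.6164, -0.2459, 0.0177]
ee_rot: [[0.045, -0.999, 0.001], [-0.999, -0.045, 0.0], [0.0, -0.001, -1.0]]
wrist_force: [0.2, -2.5, 0.9]
gripper_width: 0.687
t 9.35 tcp [ 0.6164 -0.2459  0.0177] yaw -87.4 F [ 0.2 -2.5  0.9] w 59.8 j [ -7.8  36.7  -6.7  -0.  -46.6  10.4]
```

View pics/w4.png

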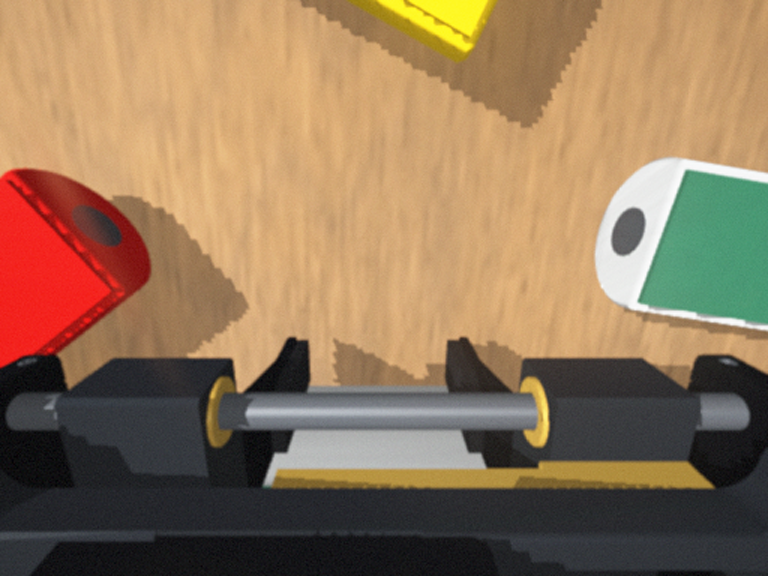

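View pics/s4.png

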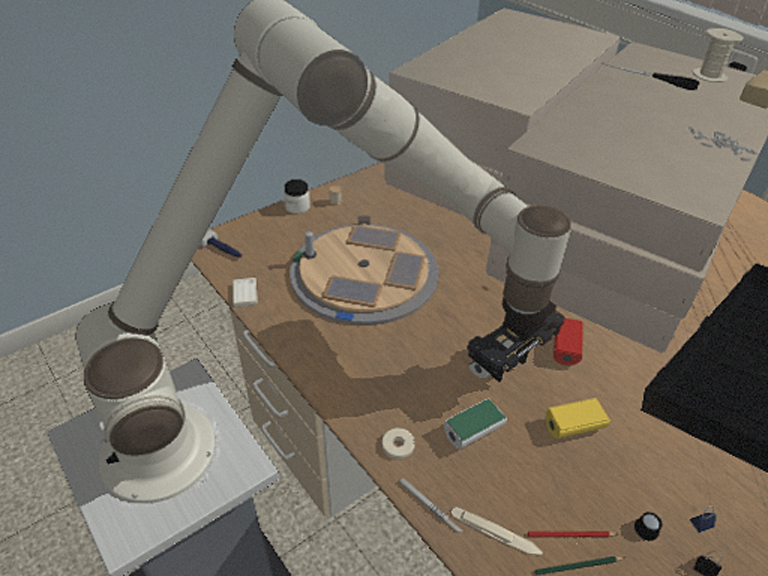

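Weight A is rolling: the wrist picture shows its grey round side at (380,430). Pushing on.

```bash
python3 -m inch '[{"fingers":6,"delta_pos":[-0.4,0,0],"spin":0},{"fingers":6,"delta_pos":[-0.8,0,0],"spin":0},{"fingers":6,"delta_pos":[-1.2,0,0],"spin":0},{"fingers":6,"delta_pos":[-1.6,0,0],"spin":0},{"fingers":6,"delta_pos":[-2,0,0],"spin":0},{"fingers":6,"delta_pos":[-2.4,0,0],"spin":0},{"fingers":6,"delta_pos":[-2.8,0,0],"spin":0},{"fingers":6,"delta_pos":[-3.1,0,0],"spin":0},{"fingers":6,"delta_pos":[-3.4,0,0],"spin":0},{"fingers":6,"delta_pos":[-3.7,0,0],"spin":0},{"fingers":6,"delta_pos":[-3.7,0,0],"spin":0}]'
python3 - <<'E'
from h import *
st();snap('wrist','w5',1.5);im=snap('scene','s5')
cv2.imwrite('pics/s5.png',cv2.resize(cv2.cvtColor(im[190:310,260:420],cv2.COLOR_RGB2BGR),None,fx=4,fy=4))
E
```

```text
time_s: 10.55
tcp_pos: [0.6142, -0.2085, 0.0171]
ee_rot: [[0.045, -0.999, -0.001], [-0.999, -0.045, 0.0], [-0.001, 0.001, -1.0]]
wrist_force: [-0.1, -0.0, -0.3]
gripper_width: 0.688
t 10.55 tcp [ 0.6142 -0.2085  0.0171] yaw -87.4 F [-0.1 -0.  -0.3] w 59.8 j [ -4.5  35.6  -9.   -0.  -45.4   7.1]
```

View pics/s5.png

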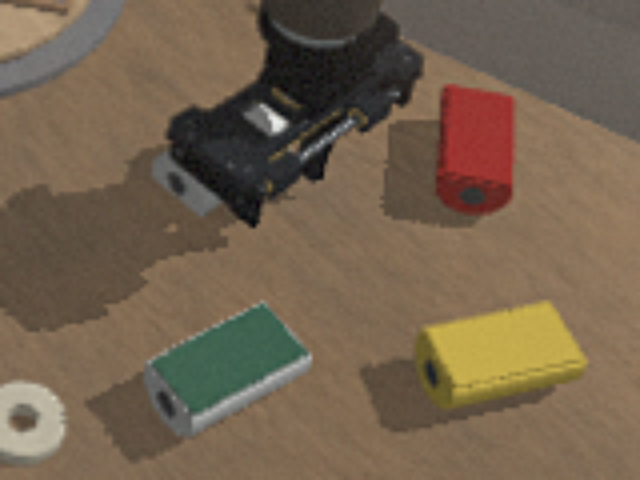

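View pics/w5.png

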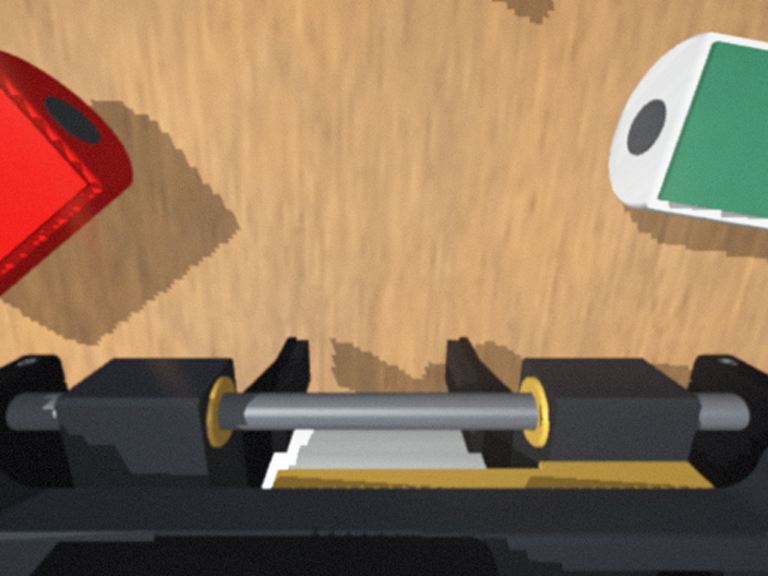

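```bash
python3 -m inch '[{"fingers":6,"delta_pos":[1,0,0],"spin":0},{"fingers":6,"delta_pos":[2,0,-3],"spin":0},{"fingers":6,"delta_pos":[5,0,-8],"spin":0},{"fingers":6,"delta_pos":[10,0,-12],"spin":0},{"fingers":6,"delta_pos":[10,0,-14],"spin":0},{"fingers":6,"delta_pos":[10,0,-14],"spin":0}]'
python3 - <<'E'
from h import *
st();snap('wrist','w6',1.5);im=snap('scene','s6')
cv2.imwrite('pics/s6.png',cv2.resize(cv2.cvtColor(im[190:310,260:420],cv2.COLOR_RGB2BGR),None,fx=4,fy=4))
goal(.4655,-.361,.15,-96.3)
E
```

```text
time_s: 11.25
tcp_pos: [0.6214, -0.314, 0.1641]
ee_rot: [[0.041, -0.999, 0.011], [-0.999, -0.041, -0.005], [0.006, -0.011, -1.0]]
wrist_force: [0.6, 0.4, 0.3]
gripper_width: 0.689
t 11.25 tcp [ 0.6214 -0.314   0.1641] yaw -87.6 F [0.6 0.4 0.3] w 59.9 j [-13.5  30.9   6.3   0.2 -64.7  15.8]
goal [0.4655, -0.361, 0.15, -96.3] -> delta_cm [4.41, 15.53, 0.8] spin 8.7
```

View pics/s6.png

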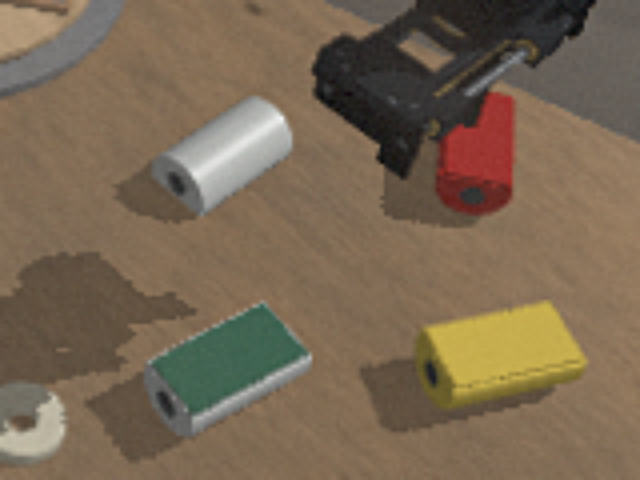

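View pics/w6.png

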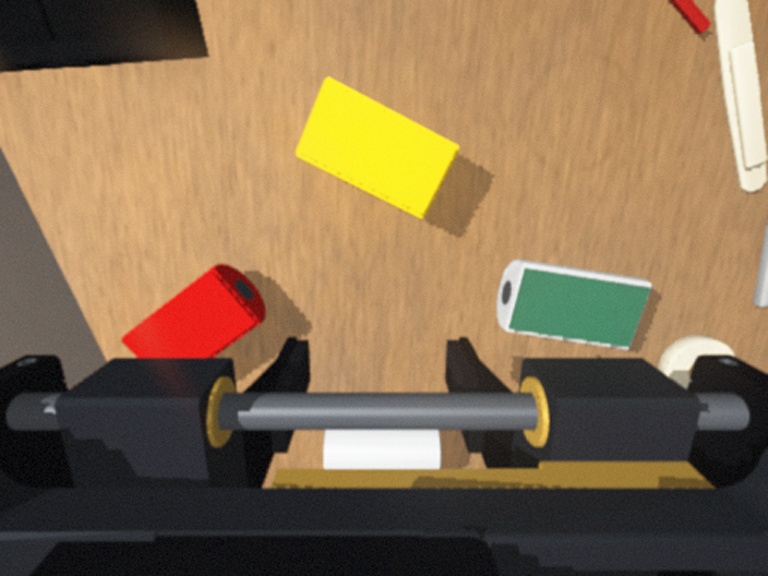

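Weight A is now flat side down: its round side is up at scene-crop (225,155). Next I roll weight B at crop (230,365).

```bash
python3 -m inch '[{"fingers":6,"delta_pos":[4.4,15.5,0.5],"spin":8.7},{"fingers":6,"delta_pos":[4.4,15.5,0.5],"spin":8.7},{"fingers":6,"delta_pos":[4.4,15.5,0.5],"spin":8.7},{"fingers":6,"delta_pos":[4.4,15.5,0.5],"spin":8.7},{"fingers":6,"delta_pos":[4.4,15.5,0.5],"spin":8.7},{"fingers":6,"delta_pos":[4.4,15.5,0.5],"spin":8.7}]'
python3 - <<'E'
from h import *
st();goal(.4655,-.361,.017,-96.3)
for f in felt('wrist',.039):print(f)
E
```

```text
time_s: 11.95
tcp_pos: [0.4668, -0.3598, 0.1521]
ee_rot: [[-0.107, -0.994, -0.0], [-0.994, 0.107, 0.0], [-0.0, 0.0, -1.0]]
wrist_force: [0.2, -0.3, -0.5]
gripper_width: 0.684
t 11.95 tcp [ 0.4668 -0.3598  0.1521] yaw -96.1 F [ 0.2 -0.3 -0.5] w 59.5 j [-21.9  22.  -10.4   0.  -57.6  15.8]
goal [0.4655, -0.361, 0.017, -96.3] -> delta_cm [0.13, 0.11, 13.51] spin 0.2
(array([252.3, 240.5]), np.int32(3144), array([ 0.4731, -0.3033]), np.float64(173.6), array([47.2, 92.4]))
```

```bash
python3 -m inch '[{"fingers":6,"delta_pos":[0.1,0,5],"spin":0.2},{"fingers":6,"delta_pos":[0.1,0,9],"spin":0.2},{"fingers":6,"delta_pos":[0.1,0,12],"spin":0.2},{"fingers":6,"delta_pos":[0,0,13.5],"spin":0.2},{"fingers":6,"delta_pos":[-1,0,13.5],"spin":0.2},{"fingers":6,"delta_pos":[-1.8,0,13.5],"spin":0.2},{"fingers":6,"delta_pos":[-2.2,0,13.5],"spin":0.2},{"fingers":6,"delta_pos":[-2.6,0,13.5],"spin":0.2},{"fingers":6,"delta_pos":[-3.0,0,13.5],"spin":0.2},{"fingers":6,"delta_pos":[-3.4,0,13.5],"spin":0.2},{"fingers":6,"delta_pos":[-3.8,0,13.5],"spin":0.2},{"fingers":6,"delta_pos":[-4.2,0,13.5],"spin":0.2},{"fingers":6,"delta_pos":[-4.6,0,13.5],"spin":0.2},{"fingers":6,"delta_pos":[-5,0,13.5],"spin":0.2},{"fingers":6,"delta_pos":[-5,0,13.5],"spin":0.2}]'
python3 -m inch '[{"fingers":6,"delta_pos":[-0.4,0,0],"spin":0},{"fingers":6,"delta_pos":[-0.8,0,0],"spin":0},{"fingers":6,"delta_pos":[-1.2,0,0],"spin":0},{"fingers":6,"delta_pos":[-1.6,0,0],"spin":0},{"fingers":6,"delta_pos":[-2,0,0],"spin":0},{"fingers":6,"delta_pos":[-2.4,0,0],"spin":0},{"fingers":6,"delta_pos":[-2.8,0,0],"spin":0},{"fingers":6,"delta_pos":[-3.1,0,0],"spin":0},{"fingers":6,"delta_pos":[-3.4,0,0],"spin":0},{"fingers":6,"delta_pos":[-3.7,0,0],"spin":0},{"fingers":6,"delta_pos":[-3.7,0,0],"spin":0}]'
python3 - <<'E'
from h import *
st();im=snap('scene','s7')
cv2.imwrite('pics/s7.png',cv2.resize(cv2.cvtColor(im[190:310,260:420],cv2.COLOR_RGB2BGR),None,fx=4,fy=4))
E
```

```text
time_s: 13.5
tcp_pos: [0.4716, -0.31, 0.0176]
ee_rot: [[-0.111, -0.994, 0.001], [-0.994, 0.111, 0.0], [-0.0, -0.001, -1.0]]
wrist_force: [0.1, -3.4, 1.4]
gripper_width: 0.696
time_s: 14.6
tcp_pos: [0.4752, -0.2728, 0.0172]
ee_rot: [[-0.11, -0.994, -0.001], [-0.994, 0.11, 0.001], [-0.0, 0.001, -1.0]]
wrist_force: [-0.0, -0.5, 0.3]
gripper_width: 0.688
t 14.6 tcp [ 0.4752 -0.2728  0.0172] yaw -96.3 F [-0.  -0.5  0.3] w 59.8 j [-12.9  28.3 -24.2  -0.  -37.6   6.6]
```

View pics/s7.png

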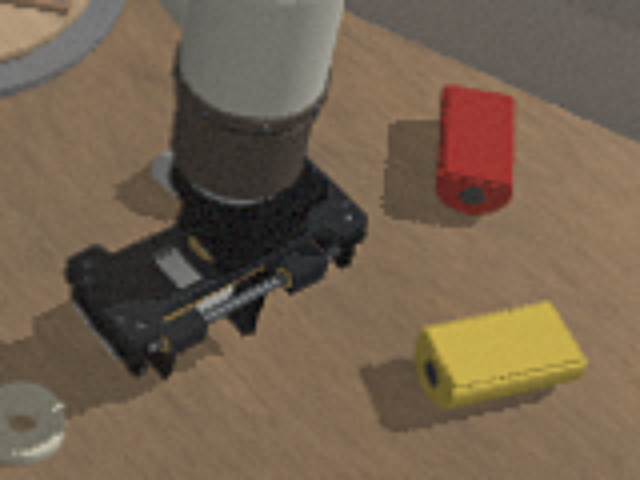

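```bash
python3 -m inch '[{"fingers":8.5,"delta_pos":[1,0,0],"spin":0},{"fingers":8.5,"delta_pos":[2,0,-3],"spin":0},{"fingers":8.5,"delta_pos":[5,0,-8],"spin":0},{"fingers":8.5,"delta_pos":[10,0,-12],"spin":0},{"fingers":8.5,"delta_pos":[14,0,-16],"spin":0},{"fingers":8.5,"delta_pos":[17,0,-20],"spin":0},{"fingers":8.5,"delta_pos":[17,0,-20],"spin":0},{"fingers":8.5,"delta_pos":[17,0,-20],"spin":0}]'
python3 - <<'E'
from h import *
st();im=snap('scene','s8')
cv2.imwrite('pics/s8.png',cv2.resize(cv2.cvtColor(im[170:310,230:400],cv2.COLOR_RGB2BGR),None,fx=4,fy=4))
im=snap('top','t8')
cv2.imwrite('pics/t8.png',cv2.resize(cv2.cvtColor(im[110:260,240:400],cv2.COLOR_RGB2BGR),None,fx=4,fy=4))
for c in('top','scene'):
  for d in spot_point(c,'weight_0_center'):
    px=np.array(d['location'])*[512,384];print(c,d['conf'],px.round(1),at_z(c,px,.0195).round(4))
E
```

```text
time_s: 15.45
tcp_pos: [0.4571, -0.4468, 0.2216]
ee_rot: [[-0.114, -0.993, 0.006], [-0.993, 0.114, -0.005], [0.005, -0.007, -1.0]]
wrist_force: [-0.5, 0.9, -0.3]
gripper_width: 0.977
t 15.45 tcp [ 0.4571 -0.4468  0.2216] yaw -96.6 F [-0.5  0.9 -0.3] w 85.0 j [-29.8  23.2   2.1   0.1 -68.4  23.2]
top 0.96 [325.8 121.6] [ 0.7689 -0.2635  0.0195]
top 0.81 [304.9 162.6] [ 0.6205 -0.1585  0.0195]
top 0.47 [371.3 151.6] [ 0.6273 -0.4114  0.0195]
scene 0.81 [316.5 226.9] [ 0.6168 -0.1543  0.0195]
scene 0.75 [381.5 277.7] [ 0.6286 -0.3982  0.0195]
```

View pics/s8.png

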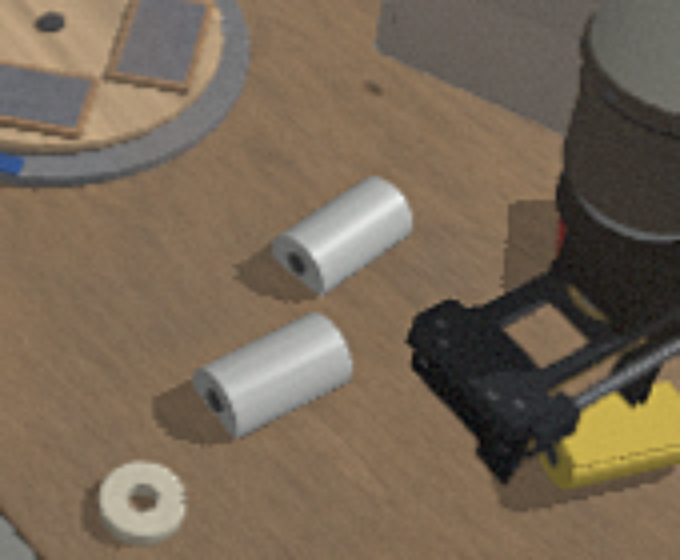

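View pics/t8.png

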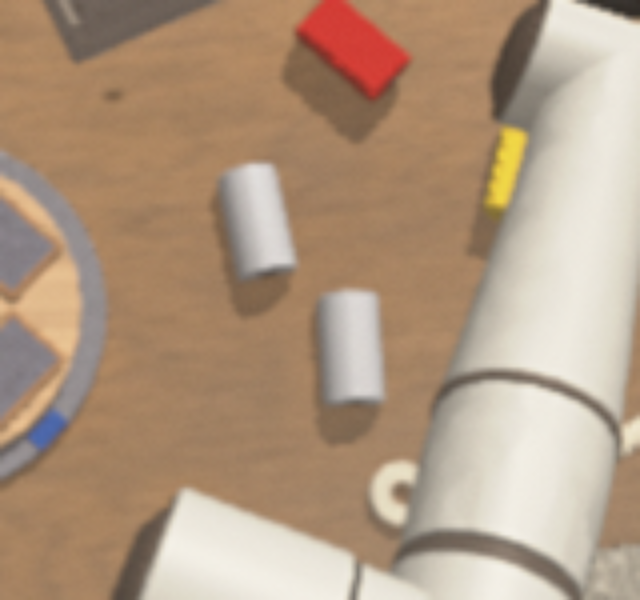

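Both weights now lie flat side down (top crop (257,220) and (350,345)). Measuring them.

```bash
cat >> h.py <<'E'
def white(cam,im,box,z=.025,vmin=120,smax=40):
    x0,y0,x1,y1=box
    hsv=cv2.cvtColor(im,cv2.COLOR_RGB2HSV)
    m=cv2.inRange(hsv,(0,0,vmin),(180,smax,255));k=np.zeros_like(m);k[y0:y1,x0:x1]=m[y0:y1,x0:x1]
    n,l,s,c=cv2.connectedComponentsWithStats(k);out=[]
    for i in range(1,n):
        if s[i,4]>80:
            ys,xs=np.where(l==i);pts=plane(cam,xs,ys,z)
            q=pts-pts.mean(0);w,v=np.linalg.eigh(q.T@q);a=v[:,1]
            out.append((c[i].round(1).tolist(),int(s[i,4]),pts.mean(0).round(4).tolist(),round(np.degrees(np.arctan2(a[1],a[0]))%180,1),(np.sqrt(12*w/len(pts))*1000).round(1).tolist()))
    return out
E
python3 - <<'E'
from h import *
im=capture('top')
for z in(.0,.0195,.03):
  for o in white('top',im,(285,140,345,215),z):print(z,o)
im=capture('scene')
for o in white('scene',im,(270,205,340,285),.0195,110):print(o)
E
```

```text
0.0 ([303.8, 164.6], 387, [0.6186, -0.156], np.float64(1.8), [54.8, 103.9])
0.0 ([327.4, 196.6], 410, [0.4849, -0.2226], np.float64(173.1), [55.3, 103.1])
0.0195 ([303.8, 164.6], 387, [0.6136, -0.1532], np.float64(1.8), [54.1, 102.5])
0.0195 ([327.4, 196.6], 410, [0.4816, -0.2189], np.float64(173.1), [54.5, 101.7])
0.03 ([303.8, 164.6], 387, [0.6109, -0.1517], np.float64(1.8), [53.7, 101.7])
0.03 ([327.4, 196.6], 410, [0.4799, -0.2169], np.float64(173.1), [54.1, 101.0])
([317.8, 226.9], 502, [0.6202, -0.1566], np.float64(12.2), [60.5, 106.0])
([300.2, 262.2], 643, [0.4866, -0.2235], np.float64(0.9), [61.6, 103.0])
```

Run:
```python
from h import *
goal(.614,-.154,.16,2)
```

```text
goal [0.614, -0.154, 0.16, 2] -> delta_cm [-30.31, -12.54, 5.62] spin -98.3
```

```bash
python3 -m inch '[{"fingers":8.6,"delta_pos":[-30.3,-12.5,0],"spin":-98.3},{"fingers":8.6,"delta_pos":[-30.3,-12.5,0],"spin":-98.3},{"fingers":8.6,"delta_pos":[-30.3,-12.5,0],"spin":-98.3},{"fingers":8.6,"delta_pos":[-30.3,-12.5,2],"spin":-98.3},{"fingers":8.6,"delta_pos":[-30.3,-12.5,3],"spin":-98.3},{"fingers":8.6,"delta_pos":[-30.3,-12.5,4],"spin":-98.3},{"fingers":8.6,"delta_pos":[-30.3,-12.5,5.5],"spin":-98.3},{"fingers":8.6,"delta_pos":[-30.3,-12.5,5.5],"spin":-98.3},{"fingers":8.6,"delta_pos":[-30.3,-12.5,5.5],"spin":-98.3},{"fingers":8.6,"delta_pos":[-30.3,-12.5,5.5],"spin":-98.3},{"fingers":8.6,"delta_pos":[-30.3,-12.5,5.5],"spin":-98.3},{"fingers":8.6,"delta_pos":[-30.3,-12.5,5.5],"spin":-98.3},{"fingers":8.6,"delta_pos":[-30.3,-12.5,5.5],"spin":-98.3},{"fingers":8.6,"delta_pos":[-30.3,-12.5,5.5],"spin":-98.3}]'
python3 - <<'E'
from h import *
st();im=snap('wrist','w9',1.5)
for c in [(-.05,0),(.05,0),(0,-.028),(0,.028)]: print(c,(proj('wrist',[.614+c[0],-.154+c[1],.011])*1.5).round())
E
```

```text
time_s: 17.15
tcp_pos: [0.6142, -0.1547, 0.162]
ee_rot: [[0.999, 0.033, -0.001], [0.033, -0.999, 0.0], [-0.001, -0.0, -1.0]]
wrist_force: [0.0, 0.8, 0.5]
gripper_width: 0.985
t 17.15 tcp [ 0.6142 -0.1547  0.162 ] yaw 1.9 F [0.  0.8 0.5] w 85.7 j [  0.5  25.5  -3.2  -0.  -61.4  91.4]
(-0.05, 0) [373. 334.]
(0.05, 0) [377. 212.]
(0, -0.028) [410. 277.]
(0, 0.028) [340. 274.]
```

View pics/w9.png

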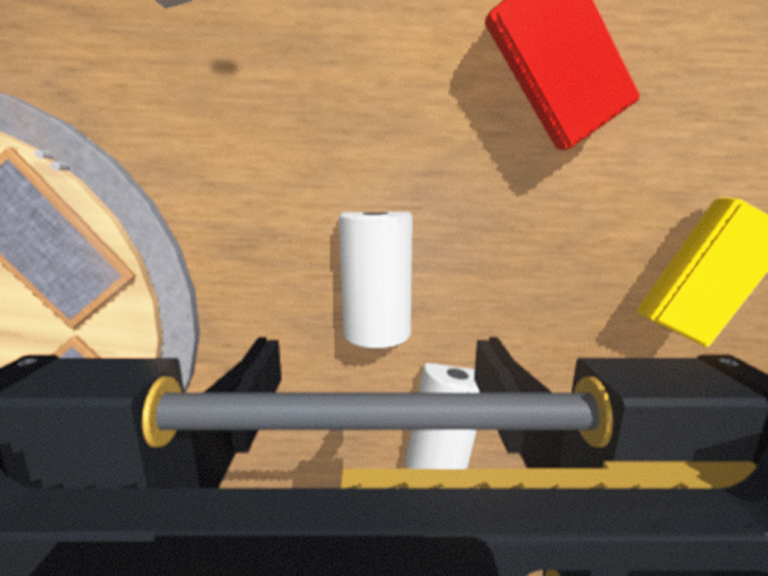

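The wrist view shows weight A at cols 341-412 and rows 211-345, matching the prediction. Lowering and gripping.

```bash
python3 -m inch '[{"fingers":8.6,"delta_pos":[0,0,5],"spin":0},{"fingers":8.6,"delta_pos":[0,0,9],"spin":0},{"fingers":8.6,"delta_pos":[0,0,12],"spin":0},{"fingers":8.6,"delta_pos":[0,0,14],"spin":0},{"fingers":8.6,"delta_pos":[0,0,15.2],"spin":0},{"fingers":8.6,"delta_pos":[0,0,15.7],"spin":0},{"fingers":8.6,"delta_pos":[0,0,15.7],"spin":0},{"fingers":7,"delta_pos":[0,0,15.7],"spin":0},{"fingers":6.2,"delta_pos":[0,0,15.7],"spin":0},{"fingers":5.7,"delta_pos":[0,0,15.7],"spin":0},{"fingers":5,"delta_pos":[0,0,15.7],"spin":0},{"fingers":5,"delta_pos":[0,0,15.7],"spin":0},{"fingers":5,"delta_pos":[0,0,15.7],"spin":0},{"fingers":5,"delta_pos":[0,0,15.7],"spin":0}]'
```

```text
time_s: 18.6
tcp_pos: [0.6148, -0.1549, 0.0061]
ee_rot: [[0.999, 0.034, 0.001], [0.034, -0.999, 0.0], [0.001, -0.0, -1.0]]
wrist_force: [-0.5, 2.8, 4.3]
gripper_width: 0.634
```

```bash
python3 -m inch '[{"fingers":5,"delta_pos":[0,0,-1],"spin":0},{"fingers":5,"delta_pos":[0,0,-3],"spin":0},{"fingers":5,"delta_pos":[0,0,-5],"spin":0},{"fingers":5,"delta_pos":[0,0,-5.5],"spin":0},{"fingers":5,"delta_pos":[0,0,-5.5],"spin":0}]'
python3 - <<'E'
from h import *
st();im=snap('wrist','w10',1.5);snap('scene','s10',1.5);goal(.6313,.0924,.062,38.8)
E
```

```text
time_s: 19.1
tcp_pos: [0.6144, -0.1554, 0.0609]
ee_rot: [[0.999, 0.033, 0.001], [0.033, -0.999, 0.0], [0.001, -0.0, -1.0]]
wrist_force: [-0.1, 0.2, -3.8]
gripper_width: 0.638
t 19.1 tcp [ 0.6144 -0.1554  0.0609] yaw 1.9 F [-0.1  0.2 -3.8] w 55.5 j [  0.4  31.3  -9.5  -0.  -49.1  91.5]
goal [0.6313, 0.0924, 0.062, 38.8] -> delta_cm [2.63, -24.69, -0.27] spin -36.9
```

View pics/w10.png

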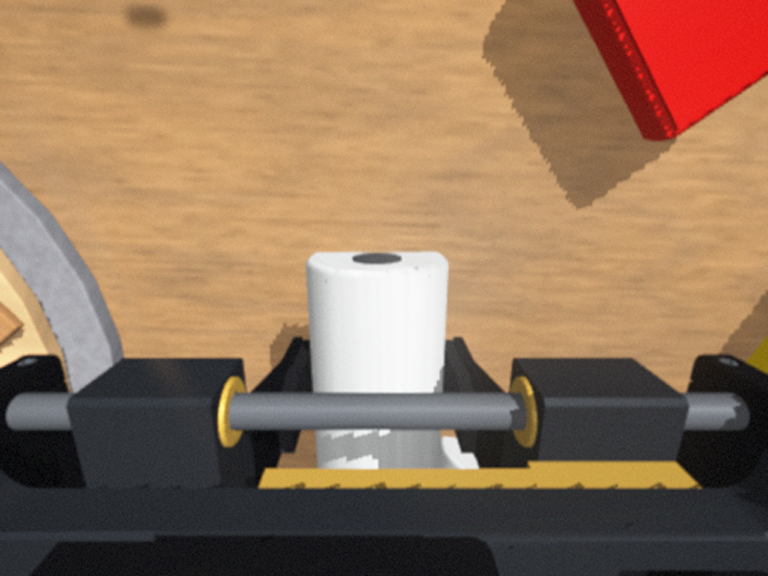

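View pics/s10.png

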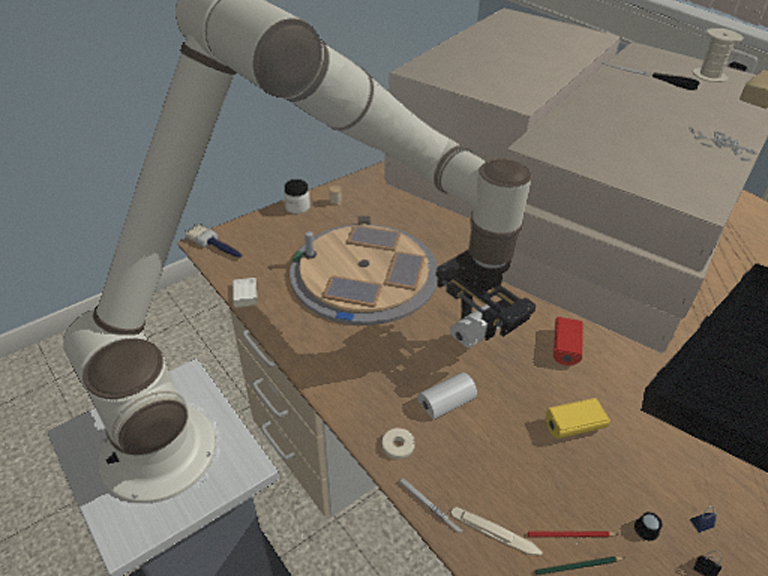

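Run:
```python
from h import *
f=lambda x,y:((x+.5)/1.5-.5,(y+.5)/1.5-.5)
for p,z in [((377,252),.055),((377,268),.089),((308,262),.066),((448,262),.066)]:print(p,at_z('wrist',f(*p),z).round(4))
st()
```

```text
(377, 252) [ 0.6614 -0.154   0.055 ]
(377, 268) [ 0.6628 -0.154   0.089 ]
(308, 262) [ 0.6587 -0.1272  0.066 ]
(448, 262) [ 0.6606 -0.1818  0.066 ]
t 19.2 tcp [ 0.6132 -0.1552  0.0592] yaw 1.9 F [ 0.2 -0.5 -3.6] w 55.1 j [  0.4  31.4  -9.6  -0.  -49.1  91.5]
```

```bash
python3 -m inch '[{"fingers":5,"delta_pos":[0.2,-2,-0.3],"spin":-3},{"fingers":5,"delta_pos":[0.5,-5,-0.3],"spin":-7},{"fingers":5,"delta_pos":[0.9,-8,-0.3],"spin":-12},{"fingers":5,"delta_pos":[1.2,-11,-0.3],"spin":-16},{"fingers":5,"delta_pos":[1.5,-14,-0.3],"spin":-21},{"fingers":5,"delta_pos":[1.8,-17,-0.3],"spin":-26},{"fingers":5,"delta_pos":[2.2,-20,-0.3],"spin":-30},{"fingers":5,"delta_pos":[2.4,-22.5,-0.3],"spin":-34},{"fingers":5,"delta_pos":[2.6,-24,-0.3],"spin":-36},{"fingers":5,"delta_pos":[2.6,-24.7,-0.3],"spin":-36.9},{"fingers":5,"delta_pos":[2.6,-24.7,-0.3],"spin":-36.9},{"fingers":5,"delta_pos":[2.6,-24.7,-0.3],"spin":-36.9}]'
python3 - <<'E'
from h import *
st();im=snap('wrist','w11',1.5);im=snap('scene','s11',1.5)
cv2.imwrite('pics/s11.png',cv2.resize(cv2.cvtColor(im[130:250,170:330],cv2.COLOR_RGB2BGR),None,fx=4,fy=4))
goal(.6313,.0924,.040,38.8)
C=np.array([.5705,.168])
a=np.radians(308.8);ur=np.array([np.cos(a),np.sin(a)]);ut=np.array([-ur[1],ur[0]])
for sx in(-1,1):
  for sy in (-1,1):
    q=C+ur*(.097+.035*sy)+ut*.058*sx; print(sx,sy,q.round(3),(proj('wrist',[*q,.031])*1.5).round())
E
```

```text
time_s: 20.4
tcp_pos: [0.6317, 0.0916, 0.0632]
ee_rot: [[0.78, 0.626, -0.001], [0.626, -0.78, -0.001], [-0.001, -0.0, -1.0]]
wrist_force: [0.1, -0.2, -3.7]
gripper_width: 0.636
t 20.4 tcp [0.6317 0.0916 0.0632] yaw 38.8 F [ 0.1 -0.2 -3.7] w 55.3 j [ 22.7  31.6  -8.6   0.  -49.9 106. ]
goal [0.6313, 0.0924, 0.04, 38.8] -> delta_cm [0.03, -0.12, 2.34] spin -0.1
-1 -1 [0.564 0.083] [311. 428.]
-1 1 [0.608 0.029] [436. 428.]
1 -1 [0.655 0.156] [299. 218.]
1 1 [0.698 0.101] [446. 218.]
```

View pics/w11.png

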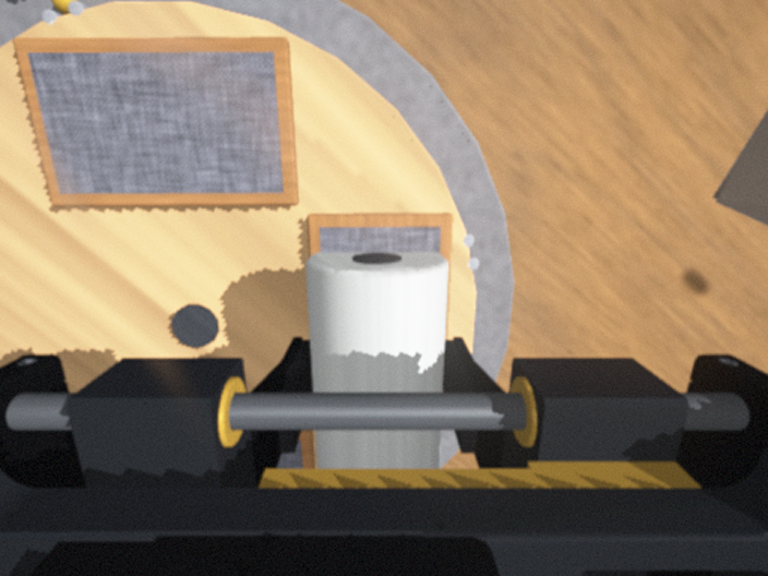

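View pics/s11.png

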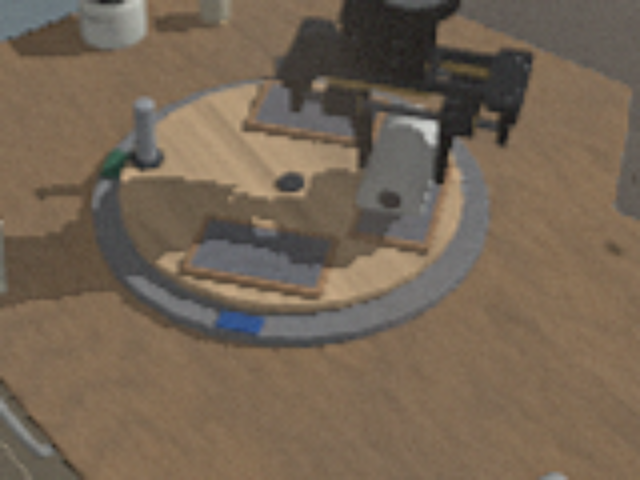

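The wrist view shows pad 1's far edge spanning cols 308-452 and the weight's end spanning 308-448, so it is centred. Lowering.

```bash
python3 -m inch '[{"fingers":5,"delta_pos":[0.2,0.1,1],"spin":0},{"fingers":5,"delta_pos":[0.3,0.1,1.7],"spin":0},{"fingers":5,"delta_pos":[0.3,0.1,2.1],"spin":0},{"fingers":5,"delta_pos":[0.3,0.1,2.4],"spin":0},{"fingers":5,"delta_pos":[0.3,0.1,2.5],"spin":0},{"fingers":5,"delta_pos":[0.3,0.1,2.6],"spin":0},{"fingers":5,"delta_pos":[0.3,0.1,2.6],"spin":0}]'
```

```text
time_s: 21.2
tcp_pos: [0.6351, 0.0937, 0.0376]
ee_rot: [[0.779, 0.627, 0.0], [0.627, -0.779, 0.0], [0.0, 0.0, -1.0]]
wrist_force: [0.1, -0.5, -3.6]
gripper_width: 0.633
```

```bash
python3 -m inch '[{"fingers":5,"delta_pos":[0,0,0.1],"spin":0},{"fingers":5,"delta_pos":[0,0,0.2],"spin":0},{"fingers":5,"delta_pos":[0,0,0.2],"spin":0}]'; python3 -m inch '[{"fingers":5,"delta_pos":[0,0,0.1],"spin":0},{"fingers":5,"delta_pos":[0,0,0.1],"spin":0}]'
```

```text
time_s: 21.5
tcp_pos: [0.6354, 0.0938, 0.0371]
ee_rot: [[0.779, 0.628, 0.001], [0.628, -0.779, 0.0], [0.001, 0.001, -1.0]]
wrist_force: [-2.3, 0.2, 5.4]
gripper_width: 0.63
time_s: 21.7
tcp_pos: [0.6355, 0.0938, 0.037]
ee_rot: [[0.778, 0.628, 0.002], [0.628, -0.778, 0.0], [0.001, 0.001, -1.0]]
wrist_force: [-4.7, 0.2, 9.2]
gripper_width: 0.636
```

```bash
python3 -m inch '[{"fingers":5.4,"delta_pos":[0,0,-0.15],"spin":0},{"fingers":5.8,"delta_pos":[0,0,-0.15],"spin":0},{"fingers":6.4,"delta_pos":[0,0,-0.15],"spin":0},{"fingers":7.2,"delta_pos":[0,0,-0.15],"spin":0},{"fingers":7.6,"delta_pos":[0,0,-0.15],"spin":0},{"fingers":7.6,"delta_pos":[0,0,-0.15],"spin":0},{"fingers":7.6,"delta_pos":[0,0,-3],"spin":0},{"fingers":7.6,"delta_pos":[0,0,-6],"spin":0},{"fingers":7.6,"delta_pos":[0,0,-10],"spin":0},{"fingers":7.6,"delta_pos":[0,0,-10],"spin":0},{"fingers":7.6,"delta_pos":[0,0,-10],"spin":0}]'
python3 - <<'E'
from h import *
st();im=snap('wrist','w12',1.5)
im=snap('scene','s12')
cv2.imwrite('pics/s12.png',cv2.resize(cv2.cvtColor(im[130:310,170:330],cv2.COLOR_RGB2BGR),None,fx=3.3,fy=3.3))
E
```

```text
time_s: 22.8
tcp_pos: [0.6355, 0.0939, 0.1358]
ee_rot: [[0.779, 0.627, 0.003], [0.627, -0.779, 0.001], [0.003, 0.001, -1.0]]
wrist_force: [-0.2, -0.2, -0.1]
gripper_width: 0.874
t 22.8 tcp [0.6355 0.0939 0.1358] yaw 38.8 F [-0.2 -0.2 -0.1] w 76.1 j [ 22.8  27.5  -3.8  -0.  -58.5 106. ]
```

View pics/w12.png

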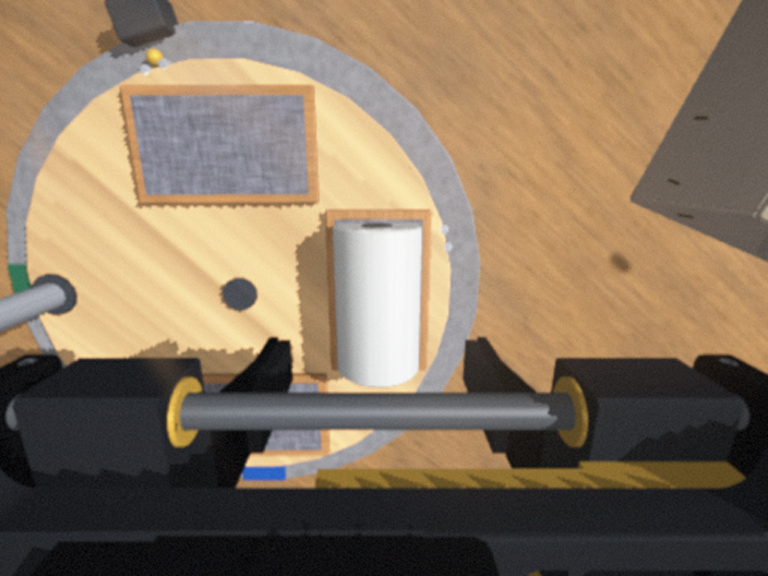

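View pics/s12.png

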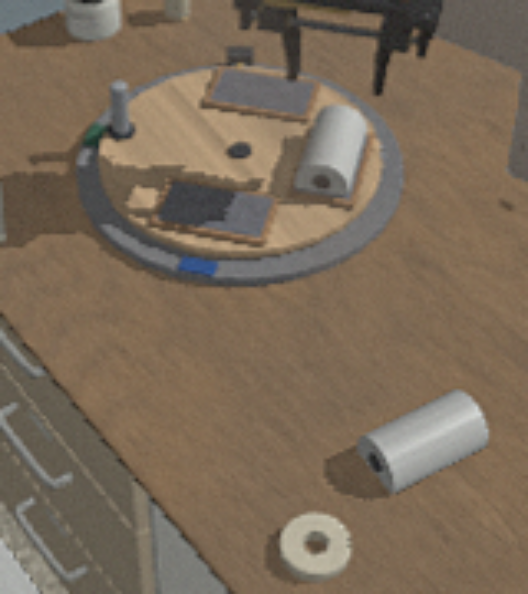

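Weight A is centred on pad 1 (pad cols 328-430, weight cols 334-423, end gap about 7 mm). Now weight B.

Run:
```python
from h import *
im=capture('top')
for o in white('top',im,(285,140,345,215),.0195):print(o)
goal(.482,-.219,.16,-6.7)
```

```text
([327.4, 196.6], 405, [0.4816, -0.2192], np.float64(173.3), [54.0, 101.6])
goal [0.482, -0.219, 0.16, -6.7] -> delta_cm [-31.44, 14.79, -2.63] spin 45.5
```

```bash
python3 -m inch '[{"fingers":8.6,"delta_pos":[-1,1,-4],"spin":5},{"fingers":8.6,"delta_pos":[-31.4,14.8,-2.6],"spin":45.5},{"fingers":8.6,"delta_pos":[-31.4,14.8,-2.6],"spin":45.5},{"fingers":8.6,"delta_pos":[-31.4,14.8,-2.6],"spin":45.5},{"fingers":8.6,"delta_pos":[-31.4,14.8,-2.6],"spin":45.5},{"fingers":8.6,"delta_pos":[-31.4,14.8,-2.6],"spin":45.5},{"fingers":8.6,"delta_pos":[-31.4,14.8,-2.6],"spin":45.5},{"fingers":8.6,"delta_pos":[-31.4,14.8,-2.6],"spin":45.5},{"fingers":8.6,"delta_pos":[-31.4,14.8,-2.6],"spin":45.5},{"fingers":8.6,"delta_pos":[-31.4,14.8,-2.6],"spin":45.5},{"fingers":8.6,"delta_pos":[-31.4,14.8,-2.6],"spin":45.5},{"fingers":8.6,"delta_pos":[-31.4,14.8,-2.6],"spin":45.5}]'
python3 - <<'E'
from h import *
st();im=snap('wrist','w13',1.5)
th=np.radians(-6.7);u=np.array([np.cos(th),np.sin(th)]);v=np.array([-u[1],u[0]])
for c in [(-.05,0),(.05,0),(0,-.028),(0,.028)]: print(c,(proj('wrist',[*(np.array([.482,-.219])+u*c[0]+v*c[1]),.011])*1.5).round())
E
```

```text
time_s: 24.15
tcp_pos: [0.4838, -0.2177, 0.1602]
ee_rot: [[0.993, -0.114, -0.0], [-0.114, -0.993, 0.0], [-0.0, -0.0, -1.0]]
wrist_force: [-0.1, 0.4, -0.3]
gripper_width: 0.987
t 24.15 tcp [ 0.4838 -0.2177  0.1602] yaw -6.6 F [-0.1  0.4 -0.3] w 85.8 j [ -6.7  16.1 -18.   -0.  -55.9  90.1]
(-0.05, 0) [378. 336.]
(0.05, 0) [379. 214.]
(0, -0.028) [414. 278.]
(0, 0.028) [343. 278.]
```

View pics/w13.png

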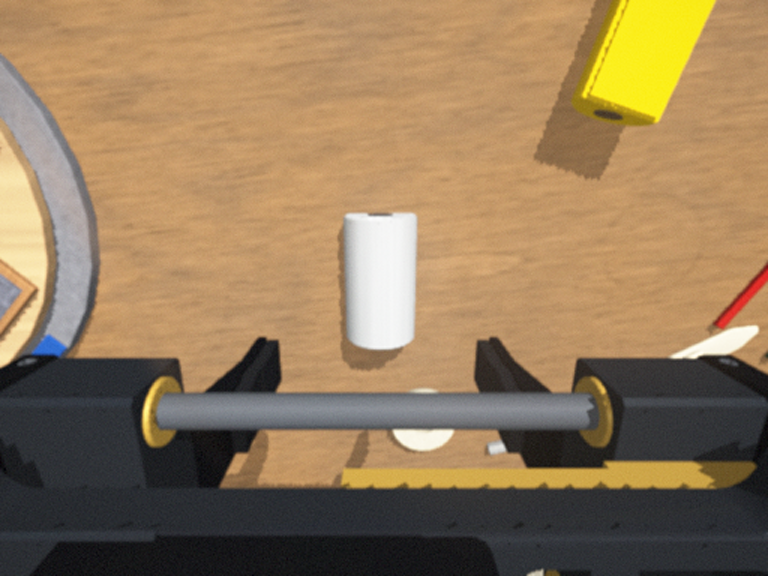

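Weight B sits as predicted (cols 344-417, rows 212-348). Gripping.

```bash
python3 -m inch '[{"fingers":8.6,"delta_pos":[-0.1,0.1,5],"spin":0},{"fingers":8.6,"delta_pos":[-0.1,0.15,9],"spin":0},{"fingers":8.6,"delta_pos":[-0.1,0.15,12],"spin":0},{"fingers":8.6,"delta_pos":[-0.1,0.15,14],"spin":0},{"fingers":8.6,"delta_pos":[-0.1,0.15,15.1],"spin":0},{"fingers":8.6,"delta_pos":[-0.1,0.15,15.6],"spin":0},{"fingers":8.6,"delta_pos":[-0.1,0.15,15.6],"spin":0},{"fingers":7,"delta_pos":[-0.1,0.15,15.6],"spin":0},{"fingers":6.2,"delta_pos":[-0.1,0.15,15.6],"spin":0},{"fingers":5.7,"delta_pos":[-0.1,0.15,15.6],"spin":0},{"fingers":5,"delta_pos":[-0.1,0.15,15.6],"spin":0},{"fingers":5,"delta_pos":[-0.1,0.15,15.6],"spin":0},{"fingers":5,"delta_pos":[-0.1,0.15,15.6],"spin":0},{"fingers":5,"delta_pos":[-0.1,0.15,15.6],"spin":0}]'
python3 -m inch '[{"fingers":5,"delta_pos":[0,0,-1],"spin":0},{"fingers":5,"delta_pos":[0,0,-3],"spin":0},{"fingers":5,"delta_pos":[0,0,-5],"spin":0},{"fingers":5,"delta_pos":[0,0,-5.5],"spin":0},{"fingers":5,"delta_pos":[0,0,-5.5],"spin":0}]'
python3 - <<'E'
from h import *
st();im=snap('wrist','w14',1.5);goal(.4955,.107,.062,-51.2)
E
```

```text
time_s: 25.6
tcp_pos: [0.4823, -0.2199, 0.0049]
ee_rot: [[0.993, -0.116, 0.0], [-0.116, -0.993, -0.0], [0.0, 0.0, -1.0]]
wrist_force: [-0.3, 1.8, 3.6]
gripper_width: 0.635
time_s: 26.1
tcp_pos: [0.482, -0.2199, 0.0598]
ee_rot: [[0.993, -0.116, 0.001], [-0.116, -0.993, 0.0], [0.001, -0.0, -1.0]]
wrist_force: [1.0, 0.8, -4.6]
gripper_width: 0.635
t 26.1 tcp [ 0.482  -0.2199  0.0598] yaw -6.7 F [ 1.   0.8 -4.6] w 55.2 j [ -7.   23.2 -24.8  -0.  -42.   90.3]
goal [0.4955, 0.107, 0.062, -51.2] -> delta_cm [-2.4, -32.62, -0.28] spin 44.5
```

View pics/w14.png

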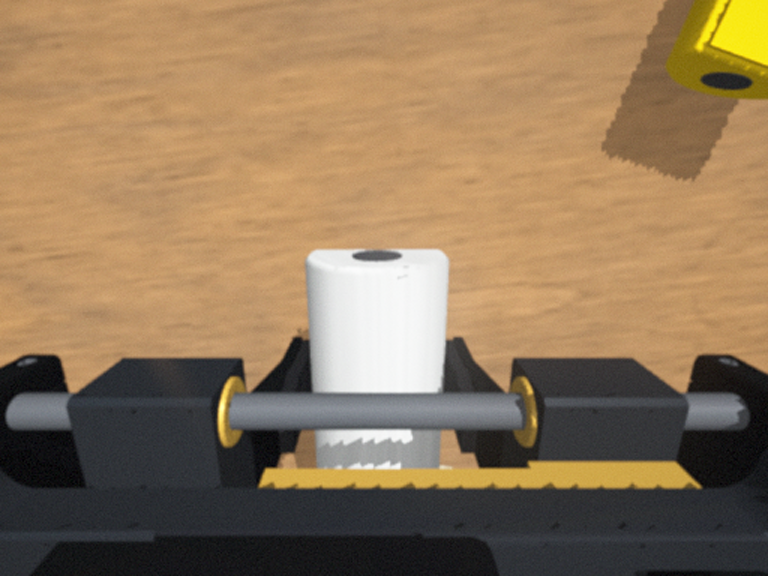

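```bash
python3 -m inch '[{"fingers":5,"delta_pos":[-0.2,-2,-0.3],"spin":2},{"fingers":5,"delta_pos":[-0.4,-5,-0.3],"spin":6},{"fingers":5,"delta_pos":[-0.6,-8,-0.3],"spin":10},{"fingers":5,"delta_pos":[-0.8,-11,-0.3],"spin":14},{"fingers":5,"delta_pos":[-1,-14,-0.3],"spin":18},{"fingers":5,"delta_pos":[-1.3,-17,-0.3],"spin":22},{"fingers":5,"delta_pos":[-1.5,-20,-0.3],"spin":27},{"fingers":5,"delta_pos":[-1.7,-23,-0.3],"spin":31},{"fingers":5,"delta_pos":[-1.9,-26,-0.3],"spin":35},{"fingers":5,"delta_pos":[-2.1,-29,-0.3],"spin":40},{"fingers":5,"delta_pos":[-2.3,-31,-0.3],"spin":43},{"fingers":5,"delta_pos":[-2.4,-32.2,-0.3],"spin":44.5},{"fingers":5,"delta_pos":[-2.4,-32.6,-0.3],"spin":44.5},{"fingers":5,"delta_pos":[-2.4,-32.6,-0.3],"spin":44.5},{"fingers":5,"delta_pos":[-2.4,-32.6,-0.3],"spin":44.5}]'
python3 - <<'E'
from h import *
st();im=snap('wrist','w15',1.5);im=snap('scene','s15')
cv2.imwrite('pics/s15.png',cv2.resize(cv2.cvtColor(im[130:250,170:330],cv2.COLOR_RGB2BGR),None,fx=4,fy=4))
E
```

```text
time_s: 27.65
tcp_pos: [0.4954, 0.1058, 0.0619]
ee_rot: [[0.627, -0.779, -0.002], [-0.779, -0.627, -0.001], [-0.0, 0.002, -1.0]]
wrist_force: [-0.0, -0.4, -4.3]
gripper_width: 0.635
t 27.65 tcp [0.4954 0.1058 0.0619] yaw -51.2 F [-0.  -0.4 -4.3] w 55.2 j [ 30.4  21.3 -27.8  -0.  -41.1   8.4]
```

View pics/w15.png

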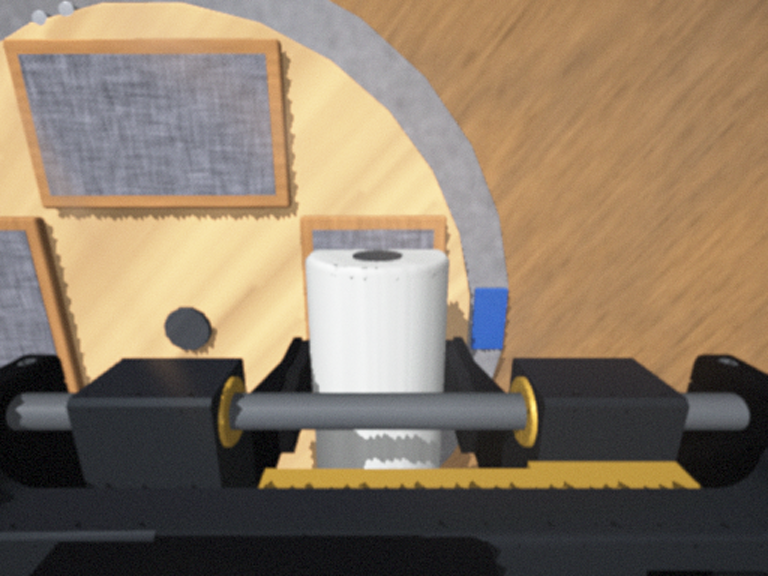

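View pics/s15.png

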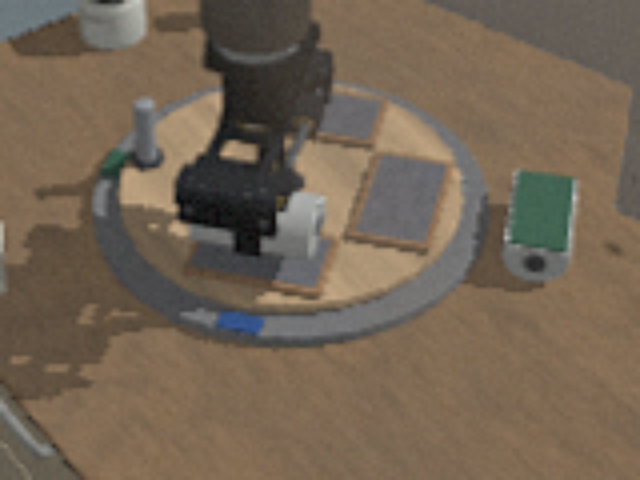

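The disturbance came: weight A was knocked off its pad and now lies felt up beside the base, at scene-crop (543,215). I'll place B on pad 0 first.

```bash
python3 -m inch '[{"fingers":5,"delta_pos":[0.1,-0.1,1],"spin":0},{"fingers":5,"delta_pos":[0.1,-0.1,1.6],"spin":0},{"fingers":5,"delta_pos":[0.1,-0.1,2.0],"spin":0},{"fingers":5,"delta_pos":[0.1,-0.1,2.3],"spin":0},{"fingers":5,"delta_pos":[0.1,-0.1,2.4],"spin":0},{"fingers":5,"delta_pos":[0.1,-0.1,2.5],"spin":0},{"fingers":5,"delta_pos":[0.1,-0.1,2.5],"spin":0}]'; python3 -m inch '[{"fingers":5,"delta_pos":[0,0,0.1],"spin":0},{"fingers":5,"delta_pos":[0,0,0.1],"spin":0}]'
```

```text
time_s: 28.45
tcp_pos: [0.4976, 0.1066, 0.0376]
ee_rot: [[0.627, -0.779, 0.0], [-0.779, -0.627, 0.0], [0.0, -0.0, -1.0]]
wrist_force: [-0.8, -0.4, -3.6]
gripper_width: 0.632
time_s: 28.65
tcp_pos: [0.4975, 0.1065, 0.0366]
ee_rot: [[0.627, -0.779, 0.0], [-0.779, -0.627, 0.0], [0.0, -0.0, -1.0]]
wrist_force: [-0.5, 0.4, -4.7]
gripper_width: 0.629
```

```bash
python3 -m inch '[{"fingers":5,"delta_pos":[0,0,0.1],"spin":0},{"fingers":5,"delta_pos":[0,0,0.1],"spin":0}]';  python3 -m inch '[{"fingers":5,"delta_pos":[0,0,0.05],"spin":0},{"fingers":5,"delta_pos":[0,0,0.1],"spin":0}]'
```

```text
time_s: 28.85
tcp_pos: [0.4977, 0.1066, 0.0359]
ee_rot: [[0.627, -0.779, 0.001], [-0.779, -0.627, 0.0], [0.0, -0.0, -1.0]]
wrist_force: [-1.6, -1.0, -1.5]
gripper_width: 0.633
time_s: 29.05
tcp_pos: [0.4977, 0.1065, 0.0358]
ee_rot: [[0.628, -0.778, 0.001], [-0.778, -0.628, -0.0], [0.001, -0.0, -1.0]]
wrist_force: [-4.7, -1.0, 10.9]
gripper_width: 0.634
```

```bash
python3 -m inch '[{"fingers":5.4,"delta_pos":[0,0,-0.15],"spin":0},{"fingers":5.8,"delta_pos":[0,0,-0.15],"spin":0},{"fingers":6.4,"delta_pos":[0,0,-0.15],"spin":0},{"fingers":7.2,"delta_pos":[0,0,-0.15],"spin":0},{"fingers":7.6,"delta_pos":[0,0,-0.15],"spin":0},{"fingers":7.6,"delta_pos":[0,0,-0.15],"spin":0},{"fingers":7.6,"delta_pos":[0,0,-3],"spin":0},{"fingers":7.6,"delta_pos":[0,0,-6],"spin":0},{"fingers":7.6,"delta_pos":[0,0,-10],"spin":0},{"fingers":7.6,"delta_pos":[0,0,-10],"spin":0},{"fingers":7.6,"delta_pos":[0,0,-10],"spin":0}]'
python3 - <<'E'
from h import *
st();im=snap('wrist','w16',1.5)
im=snap('scene','s16')
cv2.imwrite('pics/s16.png',cv2.resize(cv2.cvtColor(im[130:250,170:330],cv2.COLOR_RGB2BGR),None,fx=4,fy=4))
im=capture('top')
cv2.imwrite('pics/t16.png',cv2.resize(cv2.cvtColor(im[80:245,165:355],cv2.COLOR_RGB2BGR),None,fx=4,fy=4))
for c in ('top','scene'):
  for f in felt(c,.039):print(c,f)
E
```

```text
time_s: 30.15
tcp_pos: [0.4978, 0.1067, 0.1354]
ee_rot: [[0.627, -0.779, 0.002], [-0.779, -0.627, 0.002], [0.0, -0.003, -1.0]]
wrist_force: [0.2, -0.5, -0.9]
gripper_width: 0.874
t 30.15 tcp [0.4978 0.1067 0.1354] yaw -51.2 F [ 0.2 -0.5 -0.9] w 76.0 j [ 30.4  15.7 -22.8  -0.  -51.4   8.4]
top (array([259.8, 141.8]), np.int32(218), array([ 0.7186, -0.0025]), np.float64(43.8), array([36.6, 86.4]))
scene (array([308.8, 183.2]), np.int32(228), array([ 0.7202, -0.0072]), np.float64(49.5), array([41.5, 93.4]))
scene (array([383.8, 376.8]), np.int32(154), array([ 0.4084, -0.5825]), np.float64(150.9), array([  6.3, 125.3]))
```

View pics/w16.png

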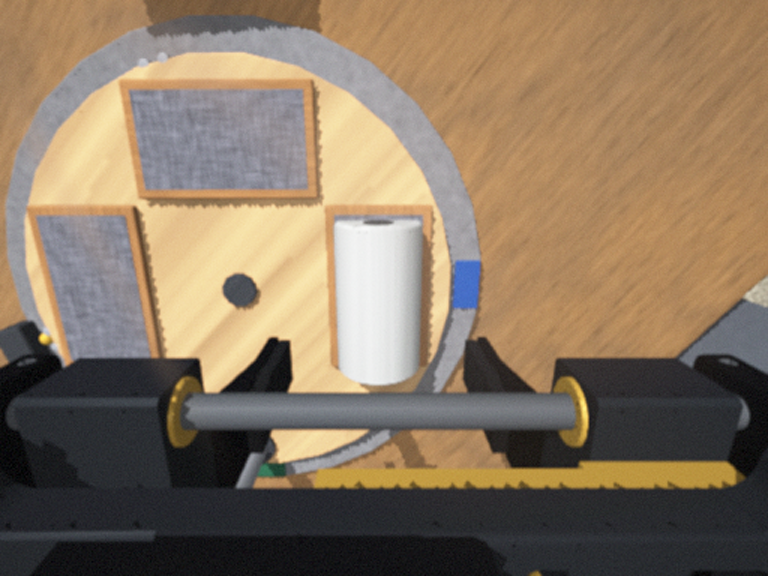

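View pics/t16.png

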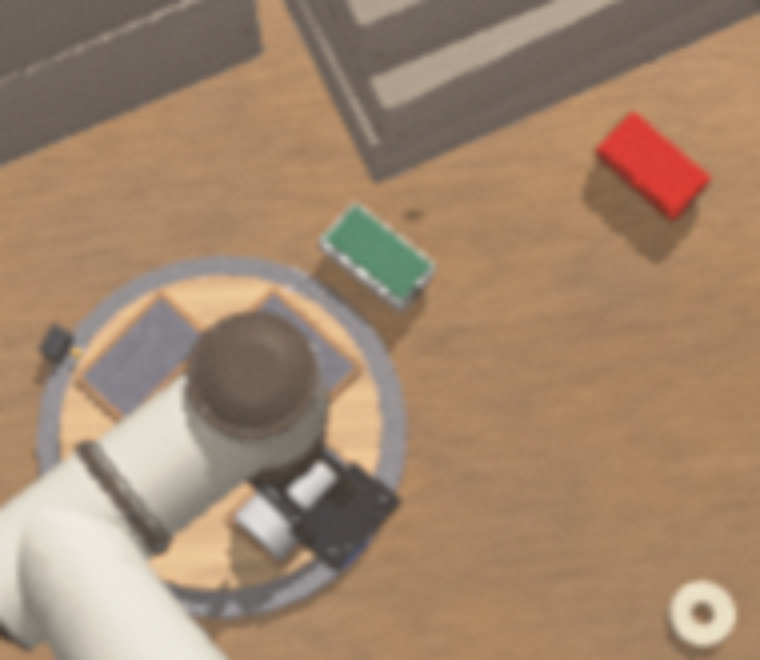

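View pics/s16.png

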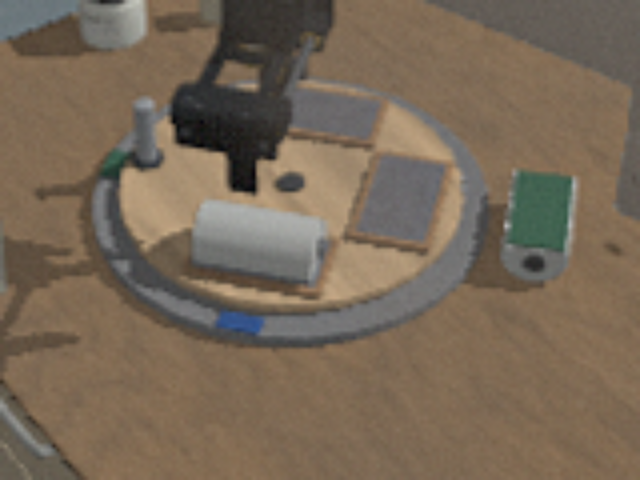

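Weight B is centred on pad 0. Weight A is felt up at about (.719,-.005), near the cabinet, so I check the cabinet clearance.

Run:
```python
from h import *
f=lambda x,y:(165+(x+.5)/4-.5,80+(y+.5)/4-.5)
for p in [(378,180),(570,95),(755,10),(262,50),(0,163)]:print(p,at_z('top',f(*p),0).round(3))
C=np.array([.5705,.168]);
# felt corners in crop
for p in [(356,204),(433,262),(403,302),(322,243)]:print(at_z('top',f(*p),.039).round(4))
```

```text
(378, 180) [ 0.801 -0.011  0.   ]
(570, 95) [ 0.861 -0.209  0.   ]
(755, 10) [ 0.923 -0.404  0.   ]
(262, 50) [0.95  0.083 0.   ]
(0, 163) [0.869 0.349 0.   ]
[0.7651 0.0144 0.039 ]
[ 0.6986 -0.0487  0.039 ]
[ 0.6643 -0.0156  0.039 ]
[0.7316 0.051  0.039 ]
```

Run:
```python
from h import *
goal(.695,-.024,.17,-135)
```

```text
goal [0.695, -0.024, 0.17, -135] -> delta_cm [22.56, -7.27, -3.7] spin 83.8
```

```bash
python3 -m inch '[{"fingers":8.6,"delta_pos":[0,0,-3.7],"spin":8},{"fingers":8.6,"delta_pos":[3,-1,-3.7],"spin":16},{"fingers":8.6,"delta_pos":[7,-2.2,-3.7],"spin":24},{"fingers":8.6,"delta_pos":[11,-3.5,-3.7],"spin":32},{"fingers":8.6,"delta_pos":[14,-4.5,-3.7],"spin":40},{"fingers":8.6,"delta_pos":[17,-5.5,-3.7],"spin":48},{"fingers":8.6,"delta_pos":[19,-6.1,-3.7],"spin":56},{"fingers":8.6,"delta_pos":[21,-6.8,-3.7],"spin":64},{"fingers":8.6,"delta_pos":[22,-7.1,-3.7],"spin":72},{"fingers":8.6,"delta_pos":[22.6,-7.3,-3.7],"spin":80},{"fingers":8.6,"delta_pos":[22.6,-7.3,-3.7],"spin":83.8},{"fingers":8.6,"delta_pos":[22.6,-7.3,-3.7],"spin":83.8},{"fingers":8.6,"delta_pos":[22.6,-7.3,-3.7],"spin":83.8}]'
python3 - <<'E'
from h import *
st();im=snap('wrist','w17',1.5)
for f in felt('wrist',.039,im):print(f)
im=snap('top','t17',1.5)
E
```

```text
time_s: 31.7
tcp_pos: [0.6958, -0.0238, 0.1705]
ee_rot: [[-0.706, -0.709, -0.002], [-0.709, 0.706, -0.0], [0.001, 0.001, -1.0]]
wrist_force: [0.3, 0.4, 0.1]
gripper_width: 0.986
t 31.7 tcp [ 0.6958 -0.0238  0.1705] yaw -134.9 F [0.3 0.4 0.1] w 85.8 j [ 11.3  31.    7.6  -0.  -66.7 -56.2]
(array([262.1, 211.6]), np.int32(2973), array([0.7089, 0.0058]), np.float64(41.8), array([46. , 92.5]))
```

View pics/w17.png

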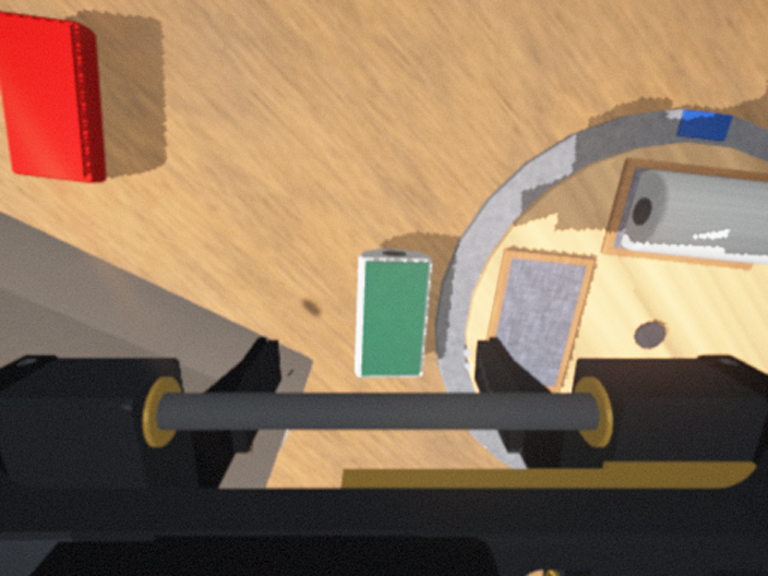

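View pics/t17.png

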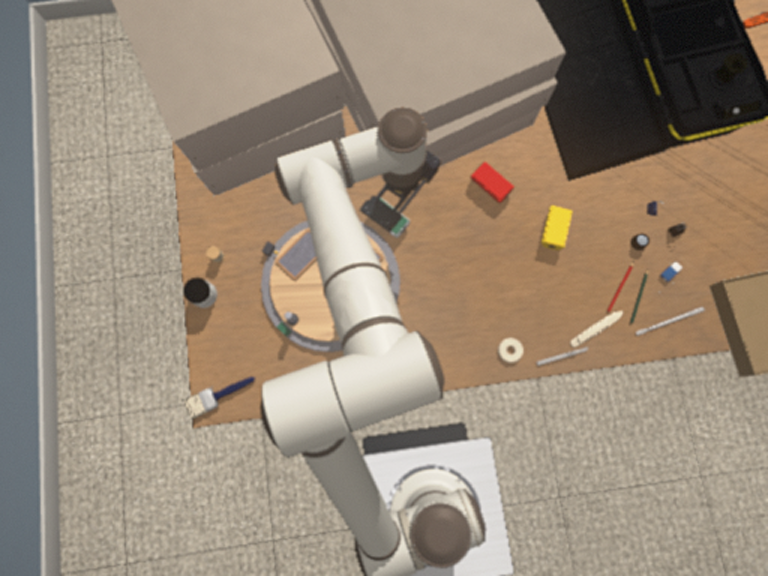

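Run:
```python
from h import *
im=snap('scene','s17')
cv2.imwrite('pics/s17.png',cv2.resize(cv2.cvtColor(im[130:250,210:370],cv2.COLOR_RGB2BGR),None,fx=4,fy=4))
for f in felt('scene',.039,im):print(f)
C=[.5705,.168]
for c in [(.5705,.168,.028),(.6313,.0924,.031),(.801,-.011,0)]:print(c,(proj('wrist',c)*1.5).round())
for d in spot_point('wrist','weight_0_center')+spot_point('scene','weight_0_center'):print(d)
```

```text
(array([306.4, 182.8]), np.int32(236), array([ 0.7151, -0.0012]), np.float64(46.5), array([44. , 91.5]))
(array([383.7, 376.8]), np.int32(152), array([ 0.4083, -0.5824]), np.float64(150.9), array([  6.3, 126.4]))
(0.5705, 0.168, 0.028) [654. 333.]
(0.6313, 0.0924, 0.031) [538. 322.]
(0.801, -0.011, 0) [306. 358.]
{'location': [0.5094, 0.5391], 'conf': 0.82}
{'location': [0.0813, 0.1865], 'conf': 0.63}
{'location': [0.743, 0.5943], 'conf': 0.88}
{'location': [0.7459, 0.7232], 'conf': 0.85}
{'location': [0.5967, 0.482], 'conf': 0.82}
{'location': [0.3908, 0.3682], 'conf': 0.34}
```

View pics/s17.png

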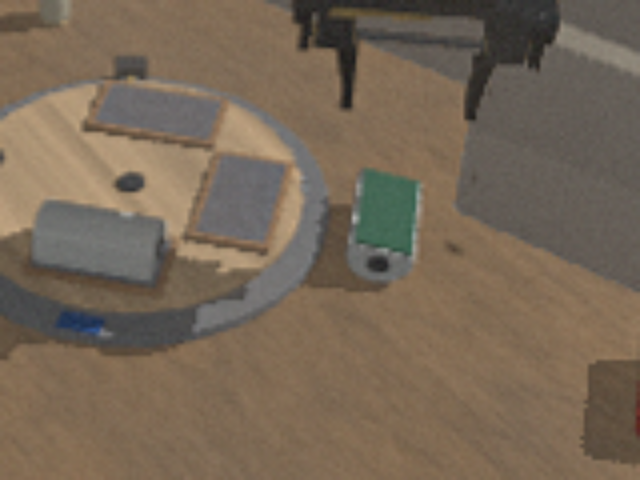

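```bash
for i in 1 2 3; do python3 -m inch '[{"fingers":8.6,"delta_pos":[0,0,0],"spin":0},{"fingers":8.6,"delta_pos":[0,0,0],"spin":0},{"fingers":8.6,"delta_pos":[0,0,0],"spin":0},{"fingers":8.6,"delta_pos":[0,0,0],"spin":0}]' >/dev/null
python3 - <<'E'
from h import *
im=capture('wrist')
for f in felt('wrist',.039,im):print('w',f[2:])
im=capture('scene')
for f in felt('scene',.039,im)[:1]:print('s',f[2:])
E
done
```

```text
w (array([0.706 , 0.0086]), np.float64(41.0), array([44.8, 92.2]))
s (array([0.7086, 0.0074]), np.float64(39.7), array([44. , 89.3]))
w (array([0.7075, 0.0072]), np.float64(41.4), array([45.5, 92.2]))
s (array([0.7063, 0.0096]), np.float64(38.8), array([44. , 90.6]))
w (array([0.7118, 0.0023]), np.float64(42.7), array([46.6, 92.4]))
s (array([0.71  , 0.0052]), np.float64(39.6), array([44.5, 91.3]))
```

The weight is still rocking (about 8 mm at the felt), with its mean at (.711,.003) and axis at 42 deg. The jaws will steady it, gripped off-centre to stay clear of the cabinet.

Run:
```python
from h import *
goal(.691,-.015,.021,-138);st()
```

```text
goal [0.691, -0.015, 0.021, -138] -> delta_cm [-0.26, 0.98, 15.05] spin 3.0
t 33.45 tcp [ 0.6961 -0.0238  0.1715] yaw -135.0 F [-0.6  0.3 -0. ] w 85.9 j [ 11.3  31.    7.6   0.  -66.7 -56.3]
```

```bash
python3 -m inch '[{"fingers":8.3,"delta_pos":[-0.3,1,4],"spin":3},{"fingers":8.3,"delta_pos":[-0.3,1,8],"spin":3},{"fingers":8.3,"delta_pos":[-0.3,1,11],"spin":3},{"fingers":8.3,"delta_pos":[-0.3,1,13.5],"spin":3},{"fingers":8.3,"delta_pos":[-0.3,1,14.8],"spin":3},{"fingers":8.3,"delta_pos":[-0.3,1,15],"spin":3},{"fingers":7.4,"delta_pos":[-0.3,1,15],"spin":3},{"fingers":6.7,"delta_pos":[-0.3,1,15],"spin":3},{"fingers":6.2,"delta_pos":[-0.3,1,15],"spin":3},{"fingers":5.7,"delta_pos":[-0.3,1,15],"spin":3},{"fingers":5.2,"delta_pos":[-0.3,1,15],"spin":3},{"fingers":5,"delta_pos":[-0.3,1,15],"spin":3},{"fingers":5,"delta_pos":[-0.3,1,15],"spin":3}]'
python3 - <<'E'
from h import *
st();im=snap('wrist','w18',1.5)
for f in felt('wrist',.039,im):print(f)
E
```

```text
time_s: 34.75
tcp_pos: [0.6913, -0.0145, 0.0222]
ee_rot: [[-0.743, -0.67, 0.0], [-0.67, 0.743, 0.0], [-0.0, -0.0, -1.0]]
wrist_force: [-1.4, 0.3, 4.0]
gripper_width: 0.634
t 34.75 tcp [ 0.6913 -0.0145  0.0222] yaw -138.0 F [-1.4  0.3  4. ] w 55.1 j [ 12.2  38.5  -2.    0.  -49.5 -60.1]
(array([251.5, 242.3]), np.int32(3015), array([ 0.6869, -0.0195]), np.float64(132.2), array([25. , 46.9]))
(array([252.2, 298.4]), np.int32(1930), array([0.7158, 0.0073]), np.float64(132.0), array([19.5, 47.2]))
```

View pics/w18.png

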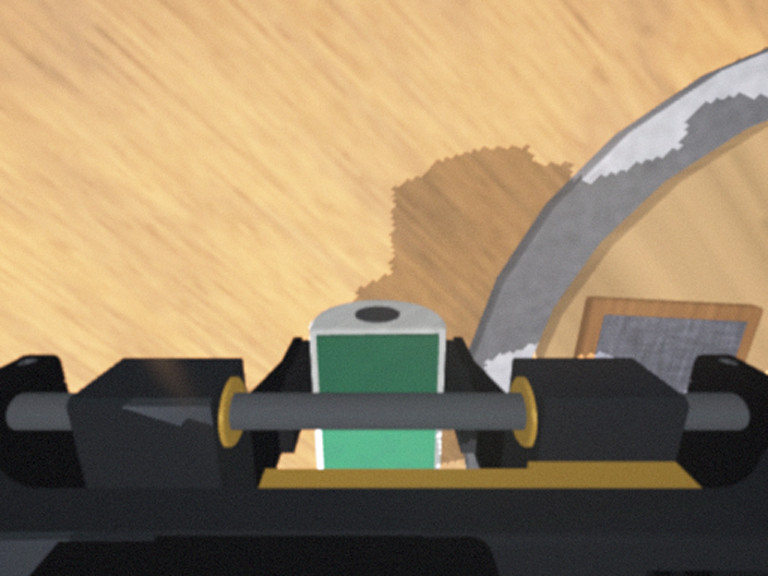

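Gripped at 55 mm with the felt up and symmetric. I'll drag it along the table into the open area, without lifting.

```bash
python3 -m inch '[{"fingers":5,"delta_pos":[0.5,0,0],"spin":0},{"fingers":5,"delta_pos":[1.5,0,0],"spin":0},{"fingers":5,"delta_pos":[3,0,0],"spin":0},{"fingers":5,"delta_pos":[4.5,0,0],"spin":0},{"fingers":5,"delta_pos":[6,-0.5,0],"spin":3},{"fingers":5,"delta_pos":[7.4,-1.2,0],"spin":7},{"fingers":5,"delta_pos":[8.8,-1.9,0],"spin":11},{"fingers":5,"delta_pos":[10.2,-2.6,0],"spin":15},{"fingers":5,"delta_pos":[11.6,-3.3,0],"spin":19},{"fingers":5,"delta_pos":[13,-4,0],"spin":23},{"fingers":5,"delta_pos":[14.4,-4.7,0],"spin":27},{"fingers":5,"delta_pos":[15.8,-5.4,0],"spin":31},{"fingers":5,"delta_pos":[17.2,-6.1,0],"spin":35},{"fingers":5,"delta_pos":[18.4,-6.8,0],"spin":39},{"fingers":5,"delta_pos":[19.6,-7.4,0],"spin":42},{"fingers":5,"delta_pos":[19.6,-7.4,0],"spin":42},{"fingers":5,"delta_pos":[19.6,-7.4,0],"spin":42}]'
python3 - <<'E'
from h import *
st();im=snap('wrist','w19',1.5);im=snap('scene','s19',1.5)
E
```

```text
time_s: 36.5
tcp_pos: [0.5938, -0.2025, 0.0221]
ee_rot: [[-1.0, -0.001, -0.002], [-0.001, 1.0, -0.002], [0.002, -0.002, -1.0]]
wrist_force: [-1.3, -5.8, 5.6]
gripper_width: 0.635
t 36.5 tcp [ 0.5938 -0.2025  0.0221] yaw -179.9 F [-1.3 -5.8  5.6] w 55.2 j [ -4.   33.6 -12.2   0.2 -44.3 -86. ]
```

View pics/w19.png

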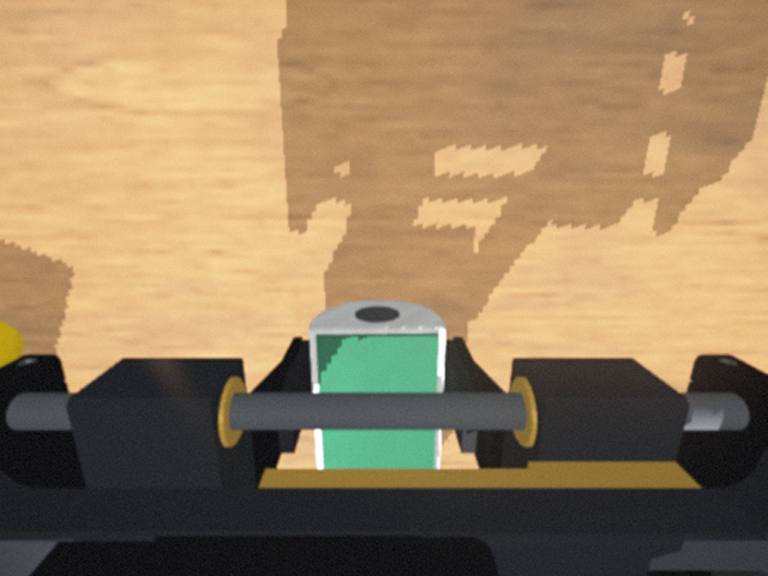

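View pics/s19.png

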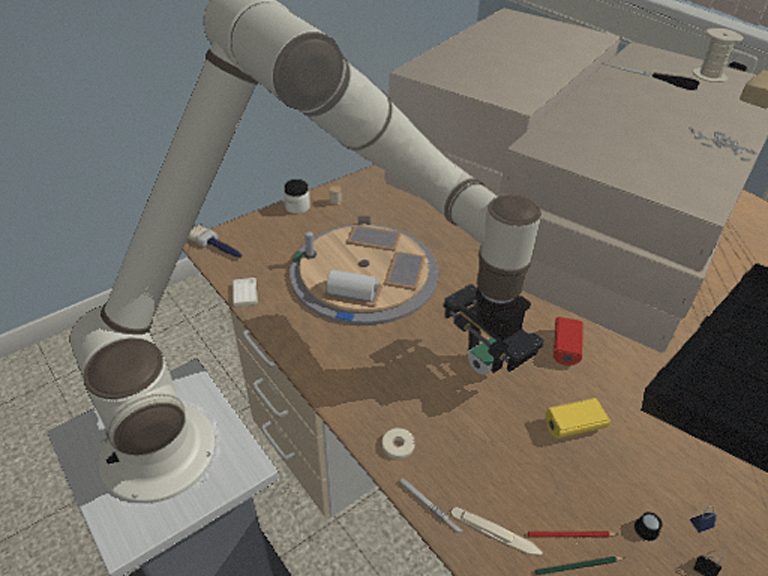

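```bash
python3 -m inch '[{"fingers":5.4,"delta_pos":[0,0,0],"spin":0},{"fingers":5.7,"delta_pos":[0,0,0],"spin":0},{"fingers":6,"delta_pos":[0,0,0],"spin":0},{"fingers":6.5,"delta_pos":[0,0,0],"spin":0},{"fingers":7.5,"delta_pos":[0,0,0],"spin":0},{"fingers":8.5,"delta_pos":[0,0,0],"spin":0},{"fingers":8.5,"delta_pos":[0,0,-3],"spin":0},{"fingers":8.5,"delta_pos":[0,0,-7],"spin":0},{"fingers":8.5,"delta_pos":[0,0,-11],"spin":0},{"fingers":6,"delta_pos":[-2.5,-6,-13],"spin":-8},{"fingers":6,"delta_pos":[-2.5,-6,-13],"spin":-90},{"fingers":6,"delta_pos":[-2.5,-6,-13],"spin":-90},{"fingers":6,"delta_pos":[-2.5,-6,-13],"spin":-90},{"fingers":6,"delta_pos":[-2.5,-6,-13],"spin":-90},{"fingers":6,"delta_pos":[-2.5,-6,-13],"spin":-90},{"fingers":6,"delta_pos":[-2.5,-6,-13],"spin":-90},{"fingers":6,"delta_pos":[-2.5,-6,-13],"spin":-90},{"fingers":6,"delta_pos":[-2.5,-6,-13],"spin":-90},{"fingers":6,"delta_pos":[-2.5,-6,-13],"spin":-90},{"fingers":6,"delta_pos":[-2.5,-6,-13],"spin":-90}]'
python3 -m inch '[{"fingers":6,"delta_pos":[0,0,0],"spin":0},{"fingers":6,"delta_pos":[0,0,0],"spin":0}]' >/dev/null
python3 - <<'E'
from h import *
st()
for i in range(3):
  im=capture('wrist')
  for f in felt('wrist',.039,im):print('w',f)
  im=capture('scene')
  for f in felt('scene',.039,im)[:1]:print('s',f)
snap('wrist','w20',1.5)
E
```

```text
time_s: 38.6
tcp_pos: [0.62, -0.2605, 0.1512]
ee_rot: [[0.005, -1.0, -0.001], [-1.0, -0.005, 0.0], [-0.0, 0.001, -1.0]]
wrist_force: [-0.4, -0.1, -0.3]
gripper_width: 0.688
t 38.8 tcp [ 0.6201 -0.2606  0.1514] yaw -90.1 F [ 1.  -0.4 -0.7] w 60.0 j [ -9.1  29.6   2.2  -0.  -62.6   9. ]
w (array([249.7, 242.4]), np.int32(3121), array([ 0.6227, -0.202 ]), np.float64(0.2), array([46.9, 92.6]))
s (array([329.6, 231. ]), np.int32(356), array([ 0.6223, -0.2008]), np.float64(0.2), array([45.3, 93.2]))
w (array([249.5, 242.9]), np.int32(3051), array([ 0.623 , -0.2016]), np.float64(179.9), array([45.9, 92.6]))
s (array([329.5, 230.9]), np.int32(355), array([ 0.6224, -0.2002]), np.float64(179.6), array([44.9, 94. ]))
w (array([249.7, 242.9]), np.int32(3034), array([ 0.6228, -0.2015]), np.float64(0.3), array([45.8, 92.3]))
s (array([329.4, 230.8]), np.int32(352), array([ 0.6225, -0.2001]), np.float64(0.0), array([44.8, 93.1]))
```

View pics/w20.png

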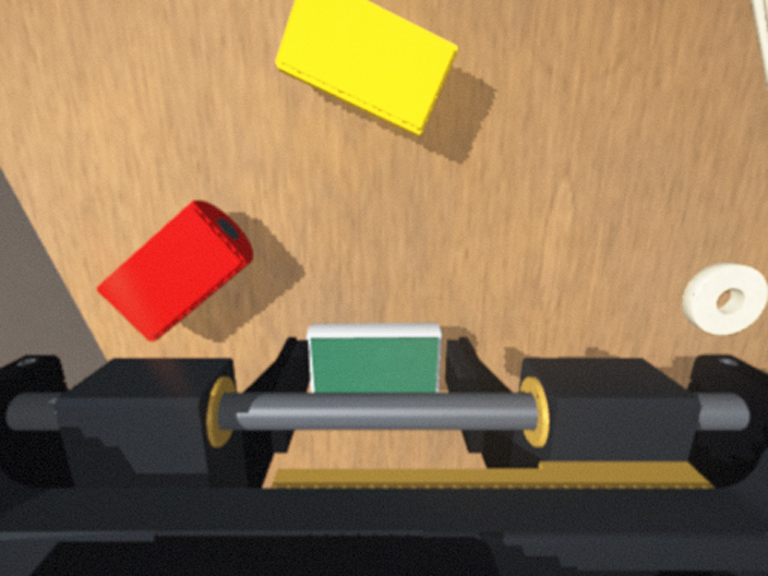

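Weight A is settled felt up at (.622,-.201), axis 0 deg, with room to roll it. Rolling.

```bash
python3 -m inch '[{"fingers":6,"delta_pos":[0.1,-0.2,5],"spin":0},{"fingers":6,"delta_pos":[0.1,-0.2,9],"spin":0},{"fingers":6,"delta_pos":[0.1,-0.2,12],"spin":0},{"fingers":6,"delta_pos":[0,-0.2,13.5],"spin":0},{"fingers":6,"delta_pos":[-1,-0.2,13.5],"spin":0},{"fingers":6,"delta_pos":[-1.8,-0.2,13.5],"spin":0},{"fingers":6,"delta_pos":[-2.2,-0.2,13.5],"spin":0},{"fingers":6,"delta_pos":[-2.6,-0.2,13.5],"spin":0},{"fingers":6,"delta_pos":[-3.0,-0.2,13.5],"spin":0},{"fingers":6,"delta_pos":[-3.4,-0.2,13.5],"spin":0},{"fingers":6,"delta_pos":[-3.8,-0.2,13.5],"spin":0},{"fingers":6,"delta_pos":[-4.2,-0.2,13.5],"spin":0},{"fingers":6,"delta_pos":[-4.6,-0.2,13.5],"spin":0},{"fingers":6,"delta_pos":[-5,-0.2,13.5],"spin":0},{"fingers":6,"delta_pos":[-5,-0.2,13.5],"spin":0}]'
python3 -m inch '[{"fingers":6,"delta_pos":[-0.4,0,0],"spin":0},{"fingers":6,"delta_pos":[-0.8,0,0],"spin":0},{"fingers":6,"delta_pos":[-1.2,0,0],"spin":0},{"fingers":6,"delta_pos":[-1.6,0,0],"spin":0},{"fingers":6,"delta_pos":[-2,0,0],"spin":0},{"fingers":6,"delta_pos":[-2.4,0,0],"spin":0},{"fingers":6,"delta_pos":[-2.8,0,0],"spin":0},{"fingers":6,"delta_pos":[-3.1,0,0],"spin":0},{"fingers":6,"delta_pos":[-3.4,0,0],"spin":0},{"fingers":6,"delta_pos":[-3.7,0,0],"spin":0},{"fingers":6,"delta_pos":[-3.7,0,0],"spin":0}]'
python3 -m inch '[{"fingers":6,"delta_pos":[1,0,0],"spin":0},{"fingers":6,"delta_pos":[2,0,-3],"spin":0},{"fingers":8.6,"delta_pos":[5,0,-8],"spin":0},{"fingers":8.6,"delta_pos":[8,0,-12],"spin":0},{"fingers":8.6,"delta_pos":[8,0,-14],"spin":0},{"fingers":8.6,"delta_pos":[8,0,-14],"spin":0}]'
python3 - <<'E'
from h import *
st();im=snap('scene','s21')
cv2.imwrite('pics/s21.png',cv2.resize(cv2.cvtColor(im[130:310,170:400],cv2.COLOR_RGB2BGR),None,fx=3,fy=3))
for o in white('scene',im,(270,180,345,285),.0195,110):print(o)
im=capture('top')
for o in white('top',im,(270,140,345,215),.0195):print(o)
E
```

```text
time_s: 40.65
tcp_pos: [0.6223, -0.2102, 0.0166]
ee_rot: [[0.001, -1.0, 0.0], [-1.0, -0.001, 0.0], [-0.0, -0.0, -1.0]]
wrist_force: [1.3, -2.6, 2.3]
gripper_width: 0.692
time_s: 41.75
tcp_pos: [0.6219, -0.173, 0.0162]
ee_rot: [[0.001, -1.0, -0.001], [-1.0, -0.001, 0.0], [-0.0, 0.001, -1.0]]
wrist_force: [-0.3, -0.5, 1.4]
gripper_width: 0.69
time_s: 42.35
tcp_pos: [0.6244, -0.2569, 0.1622]
ee_rot: [[-0.001, -1.0, 0.01], [-1.0, 0.001, -0.003], [0.003, -0.01, -1.0]]
wrist_force: [-0.0, 0.3, -0.7]
gripper_width: 0.946
t 42.35 tcp [ 0.6244 -0.2569  0.1622] yaw -90.1 F [-0.   0.3 -0.7] w 82.3 j [ -8.6  29.    2.8   0.1 -63.2   8.5]
([281.9, 194.7], 249, [0.6261, 0.0188], np.float64(23.9), [31.8, 143.1])
([312.3, 219.0], 485, [0.63, -0.1222], np.float64(10.8), [61.9, 105.5])
([301.6, 157.9], 1221, [0.6404, -0.1494], np.float64(172.1), [134.7, 138.3])
([304.7, 194.5], 1458, [0.501, -0.1378], np.float64(85.6), [133.0, 152.1])
```

View pics/s21.png

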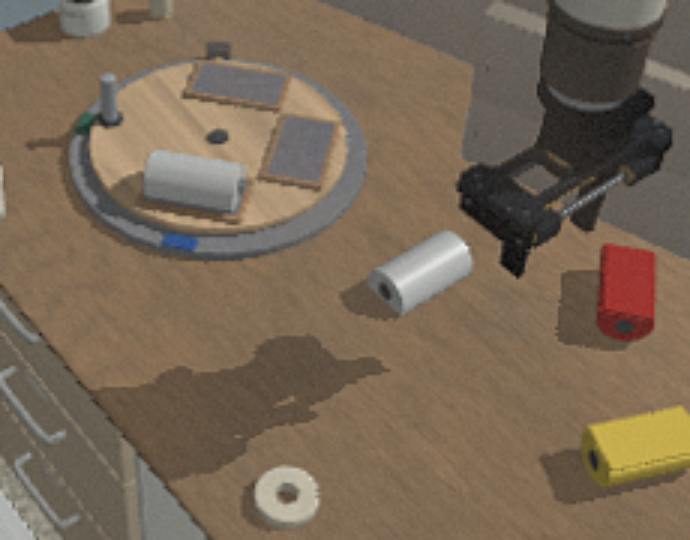

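Weight A is flat side down again at about (.623,-.120). Hovering over it to check.

```bash
python3 -m inch '[{"fingers":8.6,"delta_pos":[-13.7,0.1,0.2],"spin":-90},{"fingers":8.6,"delta_pos":[-13.7,0.1,0.2],"spin":-90},{"fingers":8.6,"delta_pos":[-13.7,0.1,0.2],"spin":-90},{"fingers":8.6,"delta_pos":[-13.7,0.1,0.2],"spin":-90},{"fingers":8.6,"delta_pos":[-13.7,0.1,0.2],"spin":-90},{"fingers":8.6,"delta_pos":[-13.7,0.1,0.2],"spin":-90},{"fingers":8.6,"delta_pos":[-13.7,0.1,0.2],"spin":-90},{"fingers":8.6,"delta_pos":[-13.7,0.1,0.2],"spin":-90},{"fingers":8.6,"delta_pos":[-13.7,0.1,0.2],"spin":-90},{"fingers":8.6,"delta_pos":[-13.7,0.1,0.2],"spin":-90},{"fingers":8.6,"delta_pos":[-13.7,0.1,0.2],"spin":-90},{"fingers":8.6,"delta_pos":[-13.7,0.1,0.2],"spin":-90},{"fingers":8.6,"delta_pos":[-13.7,0.1,0.2],"spin":-90}]'
python3 - <<'E'
from h import *
st();im=snap('wrist','w22',1.5)
for c in [(-.05,0),(.05,0),(0,-.028),(0,.028)]: print(c,(proj('wrist',[.623+c[0],-.12+c[1],.011])*1.5).round())
E
```

```text
time_s: 43.75
tcp_pos: [0.6204, -0.1167, 0.1532]
ee_rot: [[1.0, -0.001, -0.003], [-0.001, -1.0, 0.0], [-0.003, -0.0, -1.0]]
wrist_force: [-0.0, -0.7, 0.5]
gripper_width: 0.987
t 43.75 tcp [ 0.6204 -0.1167  0.1532] yaw -0.0 F [-0.  -0.7  0.5] w 85.9 j [  4.   25.8  -4.   -0.  -60.3  85.9]
(-0.05, 0) [380. 335.]
(0.05, 0) [381. 209.]
(0, -0.028) [417. 275.]
(0, 0.028) [345. 275.]
```

View pics/w22.png

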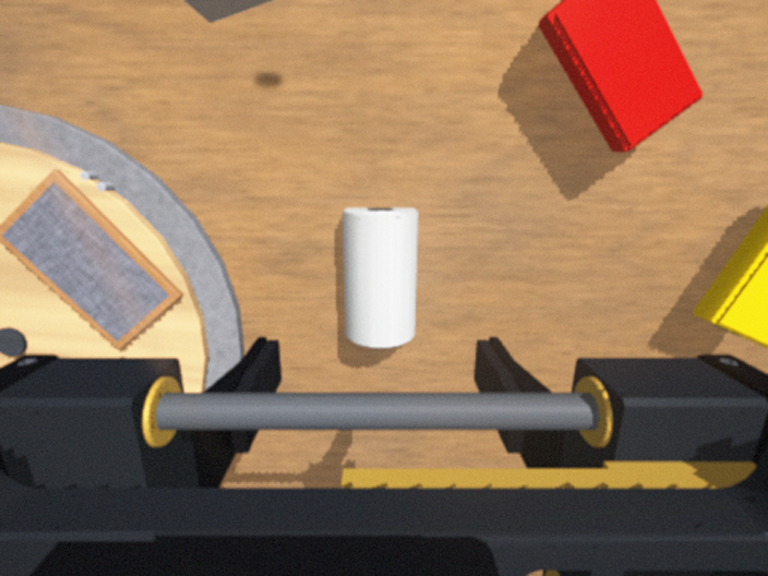

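```bash
python3 -m inch '[{"fingers":8.6,"delta_pos":[0.25,0.3,5],"spin":0},{"fingers":8.6,"delta_pos":[0.25,0.3,9],"spin":0},{"fingers":8.6,"delta_pos":[0.25,0.3,12],"spin":0},{"fingers":8.6,"delta_pos":[0.25,0.3,13.7],"spin":0},{"fingers":8.6,"delta_pos":[0.25,0.3,14.5],"spin":0},{"fingers":8.6,"delta_pos":[0.25,0.3,14.8],"spin":0},{"fingers":8.6,"delta_pos":[0.25,0.3,14.8],"spin":0},{"fingers":7,"delta_pos":[0.25,0.3,14.8],"spin":0},{"fingers":6.2,"delta_pos":[0.25,0.3,14.8],"spin":0},{"fingers":5.7,"delta_pos":[0.25,0.3,14.8],"spin":0},{"fingers":5,"delta_pos":[0.25,0.3,14.8],"spin":0},{"fingers":5,"delta_pos":[0.25,0.3,14.8],"spin":0},{"fingers":5,"delta_pos":[0.25,0.3,14.8],"spin":0},{"fingers":5,"delta_pos":[0.25,0.3,14.8],"spin":0}]'
python3 -m inch '[{"fingers":5,"delta_pos":[0,0,-1],"spin":0},{"fingers":5,"delta_pos":[0,0,-3],"spin":0},{"fingers":5,"delta_pos":[0,0,-5],"spin":0},{"fingers":5,"delta_pos":[0,0,-5.5],"spin":0},{"fingers":5,"delta_pos":[0,0,-5.5],"spin":0}]'
python3 - <<'E'
from h import *
st();im=snap('wrist','w23',1.5);goal(.634,.092,.063,38.8)
E
```

```text
time_s: 45.2
tcp_pos: [0.6238, -0.1195, 0.0069]
ee_rot: [[1.0, 0.001, 0.001], [0.001, -1.0, 0.0], [0.001, -0.0, -1.0]]
wrist_force: [0.3, 3.2, 2.7]
gripper_width: 0.636
time_s: 45.7
tcp_pos: [0.6235, -0.1198, 0.0619]
ee_rot: [[1.0, 0.0, 0.001], [0.0, -1.0, 0.0], [0.001, -0.0, -1.0]]
wrist_force: [-0.3, 0.2, -2.9]
gripper_width: 0.637
t 45.7 tcp [ 0.6235 -0.1198  0.0619] yaw 0.0 F [-0.3  0.2 -2.9] w 55.4 j [  3.7  31.4  -9.2  -0.  -49.4  86.3]
goal [0.634, 0.092, 0.063, 38.8] -> delta_cm [1.12, -21.18, -0.21] spin -38.8
```

View pics/w23.png

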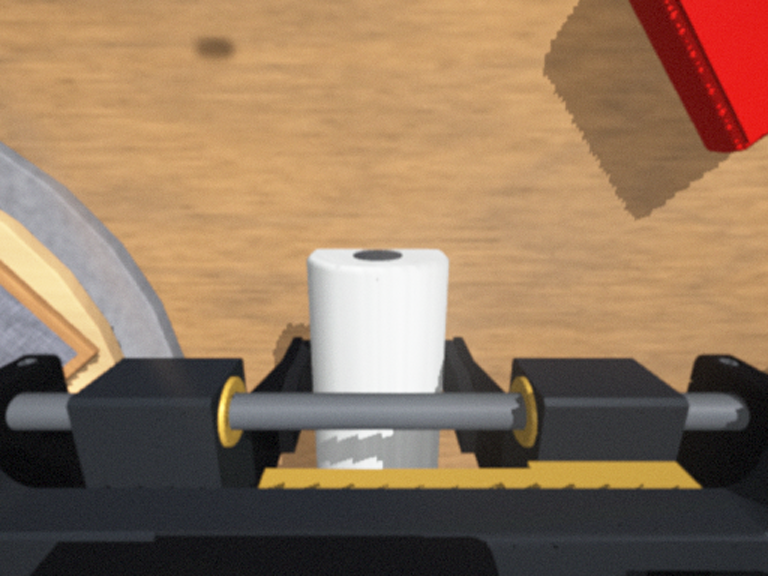

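```bash
python3 -m inch '[{"fingers":5,"delta_pos":[0.1,-2,-0.3],"spin":-3},{"fingers":5,"delta_pos":[0.3,-5,-0.3],"spin":-8},{"fingers":5,"delta_pos":[0.4,-8,-0.3],"spin":-14},{"fingers":5,"delta_pos":[0.6,-11,-0.3],"spin":-20},{"fingers":5,"delta_pos":[0.8,-14,-0.3],"spin":-26},{"fingers":5,"delta_pos":[1,-17,-0.3],"spin":-32},{"fingers":5,"delta_pos":[1.1,-19.5,-0.3],"spin":-37},{"fingers":5,"delta_pos":[1.1,-20.7,-0.3],"spin":-38.8},{"fingers":5,"delta_pos":[1.1,-21.2,-0.3],"spin":-38.8},{"fingers":5,"delta_pos":[1.1,-21.2,-0.3],"spin":-38.8},{"fingers":5,"delta_pos":[1.1,-21.2,-0.3],"spin":-38.8}]'
python3 - <<'E'
from h import *
st();im=snap('wrist','w24',1.5)
E
```

```text
time_s: 46.85
tcp_pos: [0.634, 0.0912, 0.0641]
ee_rot: [[0.78, 0.626, -0.001], [0.626, -0.78, -0.0], [-0.001, -0.0, -1.0]]
wrist_force: [0.1, 0.5, -3.4]
gripper_width: 0.633
t 46.85 tcp [0.634  0.0912 0.0641] yaw 38.7 F [ 0.1  0.5 -3.4] w 55.1 j [ 22.6  31.7  -8.2  -0.  -50.2 106.1]
```

View pics/w24.png

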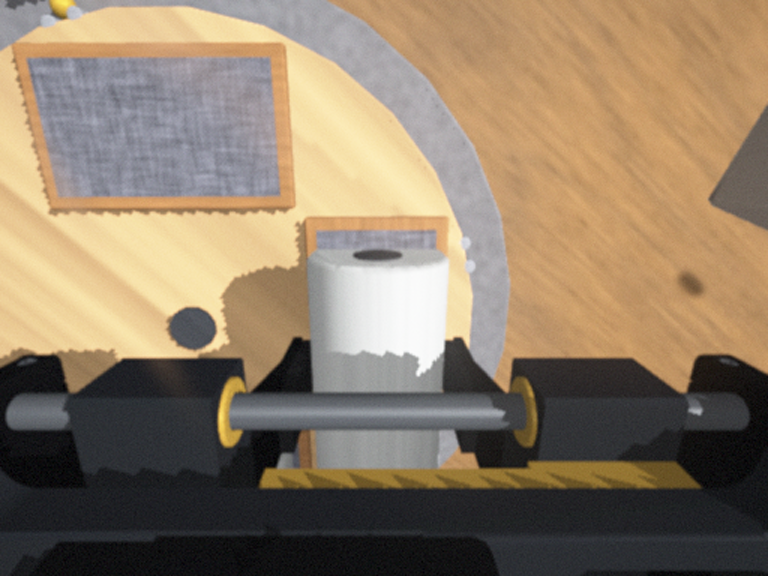

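Centred (pad cols 304-448, weight cols 308-448). Lowering.

```bash
python3 -m inch '[{"fingers":5,"delta_pos":[0.1,0,1],"spin":0},{"fingers":5,"delta_pos":[0.1,0,1.7],"spin":0},{"fingers":5,"delta_pos":[0.1,0,2.1],"spin":0},{"fingers":5,"delta_pos":[0.1,0,2.4],"spin":0},{"fingers":5,"delta_pos":[0.1,0,2.6],"spin":0},{"fingers":5,"delta_pos":[0.1,0,2.6],"spin":0}]'; python3 -m inch '[{"fingers":5,"delta_pos":[0,0,0.1],"spin":0},{"fingers":5,"delta_pos":[0,0,0.1],"spin":0}]'
```

```text
time_s: 47.5
tcp_pos: [0.6352, 0.0928, 0.0384]
ee_rot: [[0.779, 0.627, -0.0], [0.627, -0.779, -0.0], [-0.0, 0.0, -1.0]]
wrist_force: [0.5, 0.1, -3.3]
gripper_width: 0.632
time_s: 47.7
tcp_pos: [0.6355, 0.093, 0.038]
ee_rot: [[0.779, 0.627, 0.001], [0.627, -0.779, 0.0], [0.001, 0.0, -1.0]]
wrist_force: [0.2, -0.6, -2.2]
gripper_width: 0.633
```

```bash
python3 -m inch '[{"fingers":5,"delta_pos":[0,0,0.1],"spin":0},{"fingers":5,"delta_pos":[0,0,0.1],"spin":0}]'; python3 -m inch '[{"fingers":5.4,"delta_pos":[0,0,-0.15],"spin":0},{"fingers":5.8,"delta_pos":[0,0,-0.15],"spin":0},{"fingers":6.4,"delta_pos":[0,0,-0.15],"spin":0},{"fingers":7.2,"delta_pos":[0,0,-0.15],"spin":0},{"fingers":7.6,"delta_pos":[0,0,-0.15],"spin":0},{"fingers":7.6,"delta_pos":[0,0,-0.15],"spin":0},{"fingers":7.6,"delta_pos":[0,0,-3],"spin":0},{"fingers":7.6,"delta_pos":[0,0,-6],"spin":0},{"fingers":7.6,"delta_pos":[0,0,-10],"spin":0},{"fingers":7.6,"delta_pos":[0,0,-12],"spin":0},{"fingers":7.6,"delta_pos":[0,0,-12],"spin":0}]'
python3 - <<'E'
from h import *
st();im=snap('wrist','w25',1.5)
im=snap('scene','s25')
cv2.imwrite('pics/s25.png',cv2.resize(cv2.cvtColor(im[130:250,170:330],cv2.COLOR_RGB2BGR),None,fx=4,fy=4))
f=lambda x,y:((x+.5)/1.5-.5,(y+.5)/1.5-.5)
E
```

```text
time_s: 47.9
tcp_pos: [0.6356, 0.0931, 0.0379]
ee_rot: [[0.779, 0.628, 0.001], [0.628, -0.779, 0.0], [0.001, 0.001, -1.0]]
wrist_force: [-1.9, -0.7, 5.6]
gripper_width: 0.632
time_s: 49.0
tcp_pos: [0.6375, 0.0935, 0.1611]
ee_rot: [[0.779, 0.628, 0.008], [0.628, -0.779, 0.002], [0.008, 0.003, -1.0]]
wrist_force: [0.3, -1.1, -0.1]
gripper_width: 0.876
t 49.0 tcp [0.6375 0.0935 0.1611] yaw 38.9 F [ 0.3 -1.1 -0.1] w 76.2 j [ 2.270e+01  2.630e+01 -2.000e+00  1.000e-01 -6.120e+01  1.061e+02]
```

View pics/w25.png

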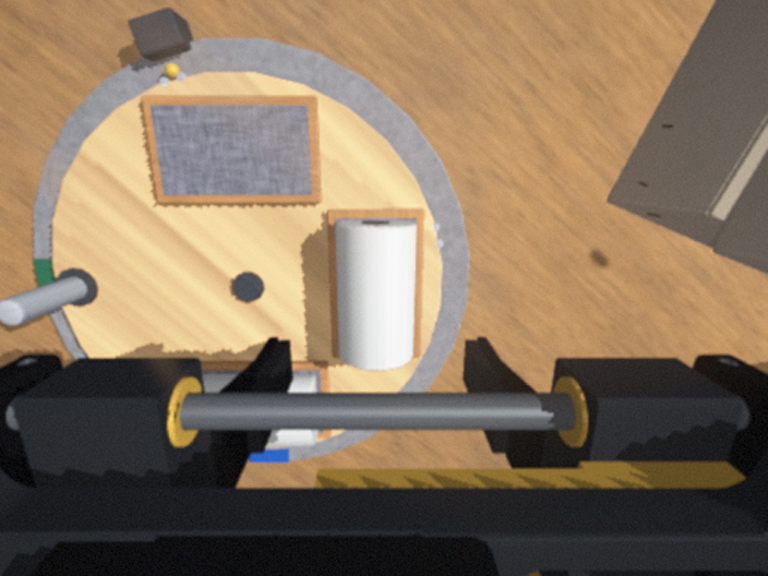

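View pics/s25.png

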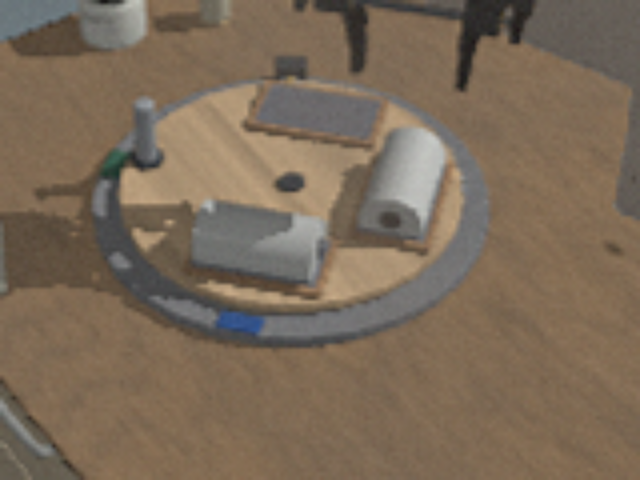

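Both weights are flat side down and centred on pads 0 and 1; no third weight is in any view. Going back to the post.

Run:
```python
from h import *
goal(.4898,.270,.18,-51.2)
```

```text
goal [0.4898, 0.27, 0.18, -51.2] -> delta_cm [-0.2, -22.89, -2.34] spin 90.0
```

```bash
python3 -m inch '[{"fingers":6,"delta_pos":[0,-1,-2],"spin":8},{"fingers":6,"delta_pos":[-0.2,-22.9,-2.4],"spin":90},{"fingers":6,"delta_pos":[-0.2,-22.9,-2.4],"spin":90},{"fingers":6,"delta_pos":[-0.2,-22.9,-2.4],"spin":90},{"fingers":6,"delta_pos":[-0.2,-22.9,-2.4],"spin":90},{"fingers":6,"delta_pos":[-0.2,-22.9,-2.4],"spin":90},{"fingers":6,"delta_pos":[-0.2,-22.9,-2.4],"spin":90},{"fingers":6,"delta_pos":[-0.2,-22.9,-2.4],"spin":90},{"fingers":6,"delta_pos":[-0.2,-22.9,-2.4],"spin":90},{"fingers":6,"delta_pos":[-0.2,-22.9,-2.4],"spin":90},{"fingers":6,"delta_pos":[-0.2,-22.9,-2.4],"spin":90},{"fingers":6,"delta_pos":[-0.2,-22.9,-2.4],"spin":90},{"fingers":6,"delta_pos":[-0.2,-22.9,-2.4],"spin":90},{"fingers":6,"delta_pos":[-0.2,-22.9,-2.4],"spin":90},{"fingers":6,"delta_pos":[-0.2,-22.9,-2.4],"spin":90}]'
python3 - <<'E'
from h import *
st();im=snap('wrist','w26',1.5);goal(.4898,.270,.052,-51.2);snap('scene','s26',1.5)
print(proj('wrist',[.4898,.27,.087])*1.5)
E
```

```text
time_s: 50.6
tcp_pos: [0.4899, 0.2699, 0.1802]
ee_rot: [[0.628, -0.778, -0.0], [-0.778, -0.628, -0.0], [0.0, 0.001, -1.0]]
wrist_force: [-1.6, -0.9, 0.0]
gripper_width: 0.691
t 50.6 tcp [0.4899 0.2699 0.1802] yaw -51.1 F [-1.6 -0.9  0. ] w 60.1 j [ 45.4  17.7 -12.5  -0.  -59.8  -6.5]
goal [0.4898, 0.27, 0.052, -51.2] -> delta_cm [-0.02, 0.0, 12.84] spin 0.1
[377.64400959 297.71201897]
```

View pics/w26.png

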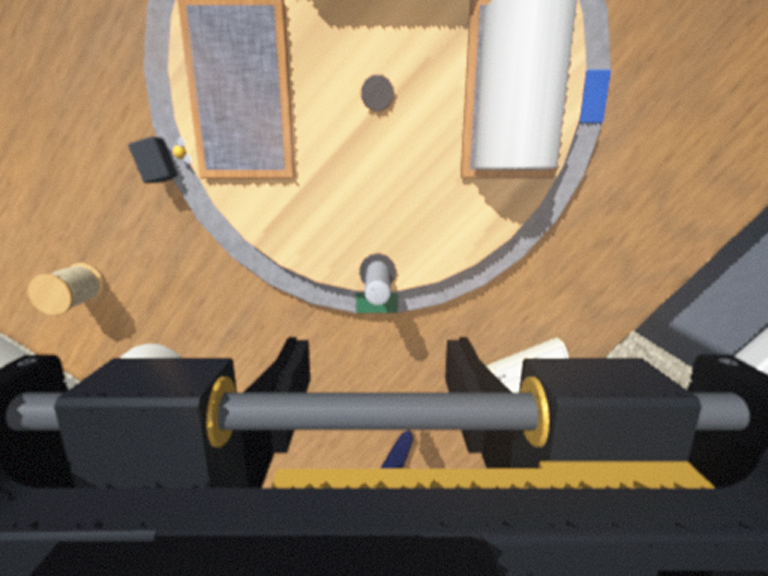

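View pics/s26.png

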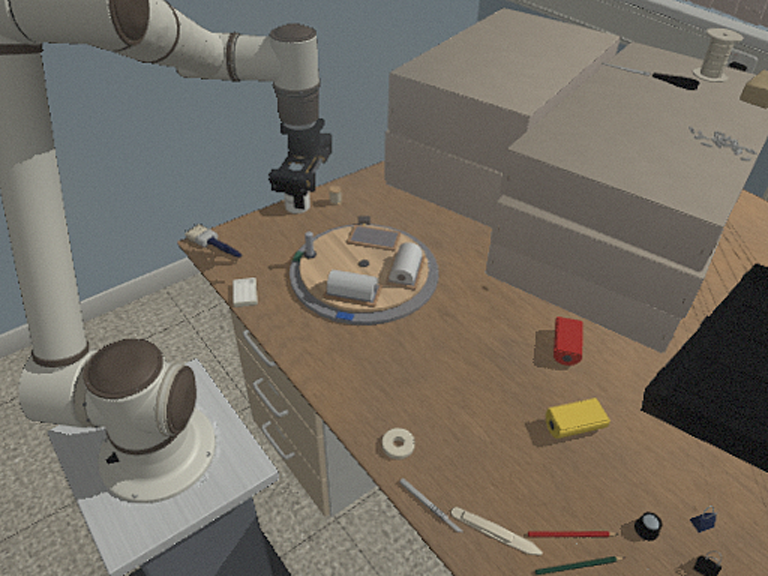

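Post, hub and green mark all lie at col 377, so the table is still home. Gripping the post.

```bash
python3 -m inch '[{"fingers":6,"delta_pos":[0,0,4],"spin":0},{"fingers":6,"delta_pos":[0,0,8],"spin":0},{"fingers":6,"delta_pos":[0,0,11],"spin":0},{"fingers":6,"delta_pos":[0,0,12.8],"spin":0},{"fingers":6,"delta_pos":[0,0,12.8],"spin":0},{"fingers":4,"delta_pos":[0,0,12.8],"spin":0},{"fingers":2.5,"delta_pos":[0,0,12.8],"spin":0},{"fingers":1.2,"delta_pos":[0,0,12.8],"spin":0},{"fingers":1.2,"delta_pos":[0,0,12.8],"spin":0},{"fingers":1.2,"delta_pos":[0,0,12.8],"spin":0},{"fingers":1.2,"delta_pos":[0,0,12.8],"spin":0},{"fingers":1.2,"delta_pos":[0,0,12.8],"spin":0}]'
python3 - <<'E'
from h import *
st()
s=sense();R=np.array(s['ee_rot']);p=np.array(s['tcp_pos']);C=np.array([.5705,.168]);v=p[:2]-C;r=np.hypot(*v);a0=np.degrees(np.arctan2(v[1],v[0]));print(r,a0)
for d in range(3,46,3):
    a=np.radians(a0+d);q=C+r*np.array([np.cos(a),np.sin(a)]);print(d,(R.T@np.append(q-p[:2],0)*100).round(2)[:2],-d)
E
```

```text
time_s: 51.9
tcp_pos: [0.49, 0.27, 0.0528]
ee_rot: [[0.627, -0.779, 0.0], [-0.779, -0.627, 0.0], [-0.0, -0.0, -1.0]]
wrist_force: [-0.2, 0.4, 1.8]
gripper_width: 0.194
t 51.9 tcp [0.49   0.27   0.0528] yaw -51.2 F [-0.2  0.4  1.8] w 16.9 j [ 45.5  26.1 -20.9   0.  -43.   -6.6]
0.1299275824368781 128.25731754692788
3 [0.01 0.68] -3
6 [0.06 1.36] -6
9 [0.14 2.03] -9
12 [0.26 2.7 ] -12
15 [0.41 3.37] -15
18 [0.6  4.02] -18
21 [0.82 4.66] -21
24 [1.07 5.3 ] -24
27 [1.36 5.91] -27
30 [1.67 6.51] -30
33 [2.02 7.1 ] -33
36 [2.4  7.66] -36
39 [2.81 8.21] -39
42 [3.25 8.73] -42
45 [3.71 9.23] -45
```

```bash
python3 -m inch '[{"fingers":1.2,"delta_pos":[0,0.22,0],"spin":-1},{"fingers":1.2,"delta_pos":[0,0.45,0],"spin":-2},{"fingers":1.2,"delta_pos":[0.03,0.9,0],"spin":-4},{"fingers":1.2,"delta_pos":[0.06,1.36,0],"spin":-6},{"fingers":1.2,"delta_pos":[0.14,2.03,0],"spin":-9},{"fingers":1.2,"delta_pos":[0.26,2.7,0],"spin":-12},{"fingers":1.2,"delta_pos":[0.41,3.37,0],"spin":-15},{"fingers":1.2,"delta_pos":[0.6,4.02,0],"spin":-18},{"fingers":1.2,"delta_pos":[0.82,4.66,0],"spin":-21},{"fingers":1.2,"delta_pos":[1.07,5.3,0],"spin":-24},{"fingers":1.2,"delta_pos":[1.36,5.91,0],"spin":-27},{"fingers":1.2,"delta_pos":[1.67,6.51,0],"spin":-30},{"fingers":1.2,"delta_pos":[2.02,7.1,0],"spin":-33},{"fingers":1.2,"delta_pos":[2.4,7.66,0],"spin":-36},{"fingers":1.2,"delta_pos":[2.81,8.21,0],"spin":-39},{"fingers":1.2,"delta_pos":[3.1,8.56,0],"spin":-41},{"fingers":1.2,"delta_pos":[3.25,8.73,0],"spin":-42},{"fingers":1.2,"delta_pos":[3.25,8.73,0],"spin":-42}]'
python3 - <<'E'
from h import *
st()
im=snap('scene','s27')
cv2.imwrite('pics/s27.png',cv2.resize(cv2.cvtColor(im[120:240,170:330],cv2.COLOR_RGB2BGR),None,fx=4,fy=4))
s=sense();R=np.array(s['ee_rot']);p=np.array(s['tcp_pos']);C=np.array([.5705,.168]);v=p[:2]-C;r=np.hypot(*v);a0=np.degrees(np.arctan2(v[1],v[0]));print(r,a0)
for d in list(range(3,46,3))+[218.3-a0,219-a0]:
    a=np.radians(a0+d);q=C+.13*np.array([np.cos(a),np.sin(a)]);print(round(d,1),(R.T@np.append(q-p[:2],0)*100).round(2)[:2],-d)
E
```

```text
time_s: 53.7
tcp_pos: [0.4428, 0.1896, 0.0528]
ee_rot: [[0.987, -0.159, 0.001], [-0.159, -0.987, -0.0], [0.001, -0.0, -1.0]]
wrist_force: [2.6, -2.3, -0.1]
gripper_width: 0.201
t 53.7 tcp [0.4428 0.1896 0.0528] yaw -9.2 F [ 2.6 -2.3 -0.1] w 17.5 j [ 42.6  20.1 -31.8   0.  -38.1  38.2]
0.12946046626375282 170.314128669333
3 [-0.04  0.68] -3
6 [0.01 1.36] -6
9 [0.09 2.03] -9
12 [0.21 2.7 ] -12
15 [0.36 3.37] -15
18 [0.55 4.02] -18
21 [0.77 4.67] -21
24 [1.02 5.3 ] -24
27 [1.31 5.91] -27
30 [1.63 6.51] -30
33 [1.98 7.1 ] -33
36 [2.36 7.66] -36
39 [2.77 8.21] -39
42 [3.21 8.73] -42
45 [3.67 9.22] -45
48.0 [4.16 9.7 ] -47.98587133066701
48.7 [4.28 9.8 ] -48.685871330667
```

View pics/s27.png

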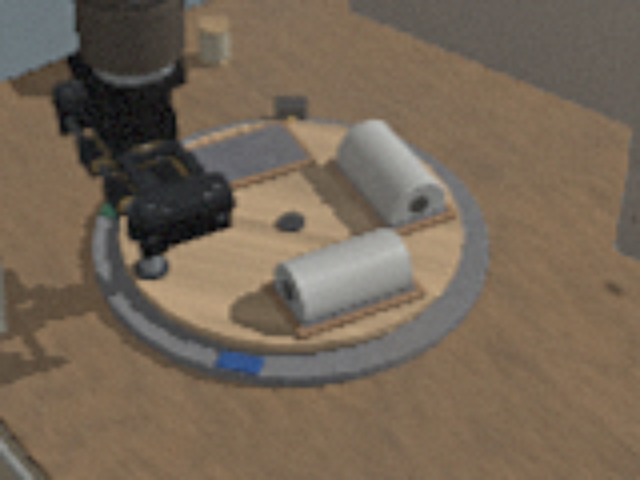

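The table is halfway round and both weights ride in place. Continuing the arc.

```bash
python3 -m inch '[{"fingers":1.2,"delta_pos":[0,0.34,0],"spin":-1.5},{"fingers":1.2,"delta_pos":[0,0.9,0],"spin":-4},{"fingers":1.2,"delta_pos":[0.03,1.6,0],"spin":-7},{"fingers":1.2,"delta_pos":[0.13,2.25,0],"spin":-10},{"fingers":1.2,"delta_pos":[0.26,2.92,0],"spin":-13},{"fingers":1.2,"delta_pos":[0.42,3.6,0],"spin":-16},{"fingers":1.2,"delta_pos":[0.62,4.24,0],"spin":-19},{"fingers":1.2,"delta_pos":[0.85,4.88,0],"spin":-22},{"fingers":1.2,"delta_pos":[1.12,5.5,0],"spin":-25},{"fingers":1.2,"delta_pos":[1.42,6.11,0],"spin":-28},{"fingers":1.2,"delta_pos":[1.75,6.71,0],"spin":-31},{"fingers":1.2,"delta_pos":[2.11,7.29,0],"spin":-34},{"fingers":1.2,"delta_pos":[2.5,7.85,0],"spin":-37},{"fingers":1.2,"delta_pos":[2.92,8.38,0],"spin":-40},{"fingers":1.2,"delta_pos":[3.36,8.9,0],"spin":-43},{"fingers":1.2,"delta_pos":[3.67,9.22,0],"spin":-45},{"fingers":1.2,"delta_pos":[4,9.54,0],"spin":-47},{"fingers":1.2,"delta_pos":[4.16,9.7,0],"spin":-48},{"fingers":1.2,"delta_pos":[4.16,9.7,0],"spin":-48},{"fingers":1.2,"delta_pos":[4.16,9.7,0],"spin":-48}]'
python3 -m inch '[{"fingers":2,"delta_pos":[0,0,0],"spin":0},{"fingers":3,"delta_pos":[0,0,0],"spin":0},{"fingers":4,"delta_pos":[0,0,0],"spin":0},{"fingers":4,"delta_pos":[0,0,0],"spin":0},{"fingers":4,"delta_pos":[0,0,0],"spin":0},{"fingers":4,"delta_pos":[0,0,-4],"spin":0},{"fingers":4,"delta_pos":[0,0,-8],"spin":0},{"fingers":4,"delta_pos":[0,0,-12.5],"spin":0},{"fingers":4,"delta_pos":[0,0,-12.5],"spin":0},{"fingers":4,"delta_pos":[0,0,-12.5],"spin":0}]'
python3 - <<'E'
from h import *
st();im=snap('wrist','w28',1.5)
im=snap('scene','s28')
cv2.imwrite('pics/s28.png',cv2.resize(cv2.cvtColor(im[120:240,170:330],cv2.COLOR_RGB2BGR),None,fx=4,fy=4))
E
```

```text
time_s: 55.75
tcp_pos: [0.4681, 0.087, 0.0528]
ee_rot: [[0.779, 0.627, -0.0], [0.627, -0.779, -0.001], [-0.001, 0.001, -1.0]]
wrist_force: [1.8, -5.2, 4.4]
gripper_width: 0.197
time_s: 56.75
tcp_pos: [0.4683, 0.0879, 0.1785]
ee_rot: [[0.779, 0.627, 0.002], [0.627, -0.779, 0.002], [0.003, -0.0, -1.0]]
wrist_force: [-0.8, -0.4, -0.1]
gripper_width: 0.46
t 56.75 tcp [0.4683 0.0879 0.1785] yaw 38.8 F [-0.8 -0.4 -0.1] w 40.0 j [ 30.2   9.8 -23.6  -0.  -56.4  98.6]
```

View pics/w28.png

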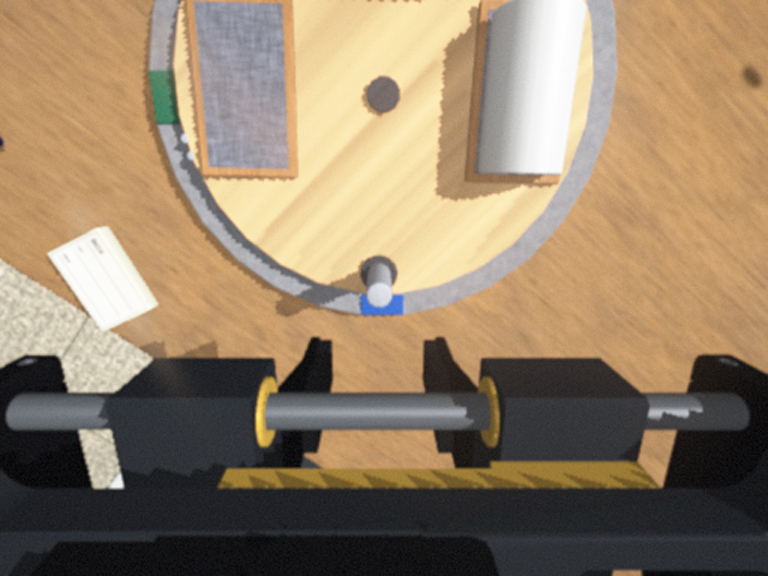

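View pics/s28.png

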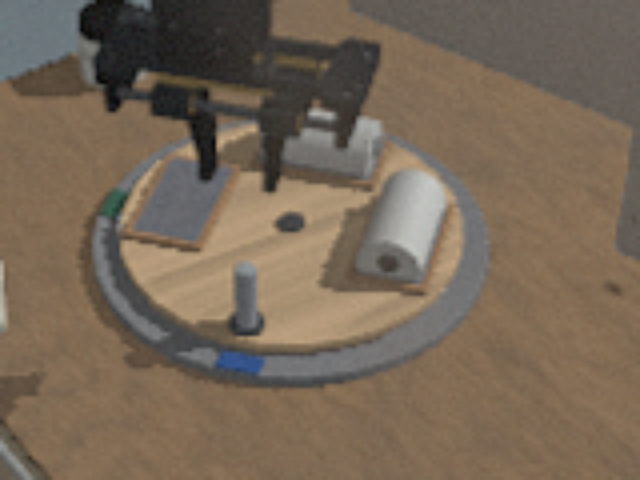

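Run:
```python
from h import *
im=capture('wrist');o=cv2.cvtColor(im,cv2.COLOR_RGB2BGR)
cv2.imwrite('pics/c29.png',cv2.resize(o[40:220,200:310],None,fx=3.3,fy=3.3,interpolation=cv2.INTER_CUBIC))
hsv=cv2.cvtColor(im,cv2.COLOR_RGB2HSV)
m=cv2.inRange(hsv,(105,120,60),(130,255,255));ys,xs=np.where(m[180:225,230:280]);B=plane('wrist',xs+230,ys+180,.012).mean(0)
g=cv2.cvtColor(im,cv2.COLOR_RGB2GRAY)
sub=g[45:80,235:275]<95;ys,xs=np.where(sub);H=plane('wrist',xs+235,ys+45,.027).mean(0);print('hub px',xs.mean()+235,ys.mean()+45,len(xs))
print('H',H,'B',B, 'ang',np.degrees(np.arctan2(*(B-H)[::-1])),np.hypot(*(B-H)))
f=lambda x,y:((x+.5)/1.5-.5,(y+.5)/1.5-.5)
for p,z in [((380,291),.087),((379,272),.028)]:
    P=at_z('wrist',f(*p),z)[:2];d=P-H;print(P,np.hypot(*d),np.degrees(np.arctan2(d[1],d[0])))
# pad edges: left pad (pad_2) inner/outer side lines 
for a,b in [((281,0),(291,177)),((190,2),(207,178)),((483,0),(468,180))]:
    A=at_z('wrist',f(*a),.031)[:2];Bq=at_z('wrist',f(*b),.031)[:2];d=Bq-A;print('edge',np.degrees(np.arctan2(d[1],d[0])))
```

```text
Traceback (most recent call last):
  File "h.py", line 47, in plane
    u=cv2.undistortPoints(np.stack([xs,ys],1).astype(float)[:,None],K,d)[:,0]
      ~~~~~~~~~~~~~~~~~~~^^^^^^^^^^^^^^^^^^^^^^^^^^^^^^^^^^^^^^^^^^^^^^^
cv2.error: OpenCV(4.12.0) /io/opencv/modules/calib3d/src/undistort.dispatch.cpp:347: error: (-215:Assertion failed) CV_IS_MAT(_src) && CV_IS_MAT(_dst) && (_src->rows == 1 || _src->cols == 1) && (_dst->rows == 1 || _dst->cols == 1) && _src->cols + _src->rows - 1 == _dst->rows + _dst->cols - 1 && (CV_MAT_TYPE(_src->type) == CV_32FC2 || CV_MAT_TYPE(_src->type) == CV_64FC2) && (CV_MAT_TYPE(_dst->type) == CV_32FC2 || CV_MAT_TYPE(_dst->type) == CV_64FC2) in function 'cvUndistortPointsInternal'
```

View pics/c29.png

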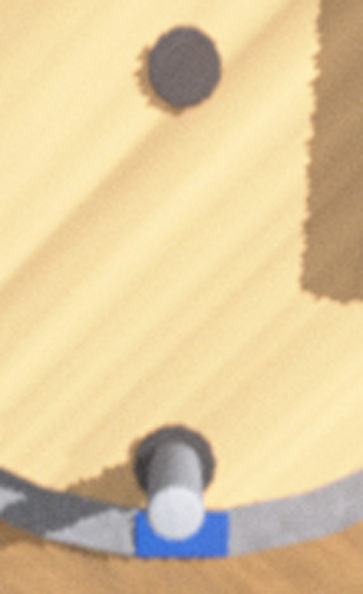

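```bash
cat > ang.py <<'E'
from h import *
im=capture('wrist')
f=lambda x,y:(200+(x+.5)/3.3-.5,40+(y+.5)/3.3-.5)
H=at_z('wrist',f(184,68),.027)[:2];st()
for n,p,z in [('mark',(182,535),.012),('base',(174.5,462),.028),('top',(174,512),.087)]:
    P=at_z('wrist',f(*p),z)[:2];d=P-H;print(n,P,np.hypot(*d),np.degrees(np.arctan2(d[1],d[0])))
g=lambda x,y:((x+.5)/1.5-.5,(y+.5)/1.5-.5)
for a,b in [((281,0),(291,177)),((190,2),(207,178)),((483,0),(468,180))]:
    A=at_z('wrist',g(*a),.031)[:2];Bq=at_z('wrist',g(*b),.031)[:2];d=Bq-A;print('edge',np.degrees(np.arctan2(d[1],d[0])))
E
python3 ang.py
python3 - <<'E'
import cv2
im=cv2.imread('pics/w26.png')
cv2.imwrite('pics/c26.png',cv2.resize(im[60:330,300:465],None,fx=2.2,fy=2.2,interpolation=cv2.INTER_CUBIC))
E
```

```text
t 56.95 tcp [0.4672 0.0872 0.1761] yaw 38.8 F [ 0.6 -0.  -0.7] w 39.8 j [ 30.2  10.  -23.8  -0.  -56.4  98.6]
mark [0.44849169 0.06533593] 0.16069015986314994 -141.07821153631286
base [0.47221188 0.088303  ] 0.1278409027053275 -142.40766021554586
top [0.47152381 0.0882445 ] 0.1284223312792643 -142.574250341217
edge -141.38555642667532
edge -142.52408677275474
edge -142.28467535166325
```

View pics/c26.png

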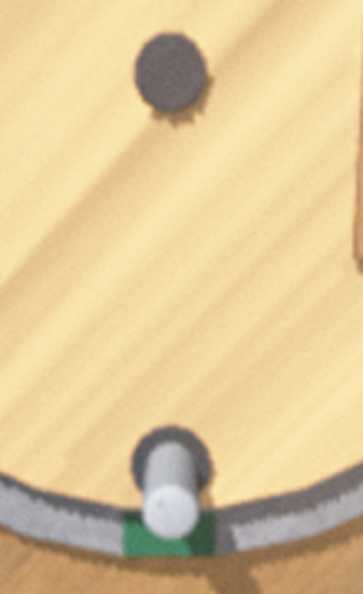

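The post reads about 1.0-1.5 deg short of the blue mark, near the edge of tolerance, and the detent was pulling counterclockwise before release. I'll nudge it about 1 deg further.

```bash
python3 -m inch '[{"fingers":5,"delta_pos":[0,0.1,4],"spin":-1},{"fingers":5,"delta_pos":[0,0.2,8],"spin":-1},{"fingers":5,"delta_pos":[0,0.25,11],"spin":-1},{"fingers":5,"delta_pos":[0,0.25,12.3],"spin":-1},{"fingers":5,"delta_pos":[0,0.25,12.3],"spin":-1},{"fingers":4,"delta_pos":[0,0.25,12.3],"spin":-1},{"fingers":3.2,"delta_pos":[0,0.25,12.3],"spin":-1},{"fingers":2.6,"delta_pos":[0,0.25,12.3],"spin":-1},{"fingers":2.1,"delta_pos":[0,0.25,12.3],"spin":-1},{"fingers":1.6,"delta_pos":[0,0.25,12.3],"spin":-1},{"fingers":1.2,"delta_pos":[0,0.25,12.3],"spin":-1},{"fingers":1.2,"delta_pos":[0,0.25,12.3],"spin":-1},{"fingers":1.2,"delta_pos":[0,0.25,12.3],"spin":-1}]'
python3 - <<'E'
from h import *
st();s=sense();d=np.array(s['tcp_pos'])[:2]-[.5705,.168];print(np.hypot(*d),np.degrees(np.arctan2(d[1],d[0]))%360, np.dot(s['wrist_force'][:2],[.62,-.785]))
E
```

```text
time_s: 58.25
tcp_pos: [0.47, 0.0854, 0.055]
ee_rot: [[0.768, 0.641, 0.001], [0.641, -0.768, -0.0], [0.0, 0.001, -1.0]]
wrist_force: [0.7, -3.2, 3.8]
gripper_width: 0.197
t 58.25 tcp [0.47   0.0854 0.055 ] yaw 39.9 F [ 0.7 -3.2  3.8] w 17.1 j [ 29.9  19.6 -32.3   0.1 -38.2 100. ]
0.13011766120818813 219.4144795365765 2.943644331417903
```

```bash
python3 -m inch '[{"fingers":1.2,"delta_pos":[0,0.1,0],"spin":-0.5},{"fingers":1.2,"delta_pos":[0,0.15,0],"spin":-0.7},{"fingers":1.2,"delta_pos":[0,0.15,0],"spin":-0.7},{"fingers":1.2,"delta_pos":[0,0.15,0],"spin":-0.7}]'
python3 - <<'E'
from h import *
st();s=sense();d=np.array(s['tcp_pos'])[:2]-[.5705,.168];print(np.hypot(*d),np.degrees(np.arctan2(d[1],d[0]))%360, np.dot(s['wrist_force'][:2],[.62,-.785]))
E
```

```text
time_s: 58.65
tcp_pos: [0.4707, 0.0845, 0.055]
ee_rot: [[0.76, 0.65, 0.0], [0.65, -0.76, 0.0], [0.0, 0.0, -1.0]]
wrist_force: [-0.1, -0.1, 5.0]
gripper_width: 0.194
t 58.65 tcp [0.4707 0.0845 0.055 ] yaw 40.6 F [-0.1 -0.1  5. ] w 16.9 j [ 29.7  19.6 -32.2  -0.  -38.2 100.9]
0.1301207144537283 219.9018058074764 0.0010295118727159372
```

The tangential force is now about zero, so this is the detent centre. Releasing and rising.

```bash
python3 -m inch '[{"fingers":2,"delta_pos":[0,0,0],"spin":0},{"fingers":3,"delta_pos":[0,0,0],"spin":0},{"fingers":4,"delta_pos":[0,0,0],"spin":0},{"fingers":4,"delta_pos":[0,0,0],"spin":0},{"fingers":4,"delta_pos":[0,0,0],"spin":0},{"fingers":4,"delta_pos":[0,0,-4],"spin":0},{"fingers":4,"delta_pos":[0,0,-8],"spin":0},{"fingers":4,"delta_pos":[0,0,-12.3],"spin":0},{"fingers":4,"delta_pos":[0,0,-12.3],"spin":0},{"fingers":4,"delta_pos":[0,0,-12.3],"spin":0},{"fingers":4,"delta_pos":[0,0,-12.3],"spin":0}]'
python3 - <<'E'
from h import *
st()
im=capture('wrist');o=cv2.cvtColor(im,cv2.COLOR_RGB2BGR)
cv2.imwrite('pics/c30.png',cv2.resize(o[40:220,200:310],None,fx=3.3,fy=3.3,interpolation=cv2.INTER_CUBIC))
E
```

```text
time_s: 59.75
tcp_pos: [0.4697, 0.0841, 0.1765]
ee_rot: [[0.76, 0.65, -0.002], [0.65, -0.76, -0.001], [-0.002, -0.001, -1.0]]
wrist_force: [-0.2, -1.0, -0.9]
gripper_width: 0.461
t 59.75 tcp [0.4697 0.0841 0.1765] yaw 40.5 F [-0.2 -1.  -0.9] w 40.1 j [ 29.7  10.1 -23.5  -0.  -56.5 100.8]
```

View pics/c30.png

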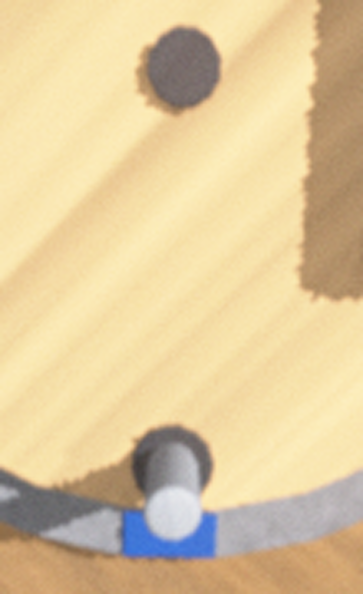

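The post and blue mark are now collinear with the hub to within about 0.003 rad. Moving the arm clear for a last check.

```bash
python3 -m inch '[{"fingers":4,"delta_pos":[0,0,-5],"spin":0},{"fingers":4,"delta_pos":[0,4,-8],"spin":0},{"fingers":4,"delta_pos":[0,9,-8],"spin":0},{"fingers":4,"delta_pos":[0,14,-8],"spin":0},{"fingers":4,"delta_pos":[0,19,-8],"spin":0},{"fingers":4,"delta_pos":[0,24,-8],"spin":0},{"fingers":4,"delta_pos":[0,29,-8],"spin":0},{"fingers":4,"delta_pos":[0,33,-8],"spin":0},{"fingers":4,"delta_pos":[0,33,-8],"spin":0},{"fingers":4,"delta_pos":[0,33,-8],"spin":0}]'
python3 - <<'E'
from h import *
st()
im=capture('top');cv2.imwrite('pics/t31.png',cv2.resize(cv2.cvtColor(im[135:245,165:275],cv2.COLOR_RGB2BGR),None,fx=5,fy=5,interpolation=cv2.INTER_CUBIC))
im=snap('scene','s31f',1.5);cv2.imwrite('pics/s31.png',cv2.resize(cv2.cvtColor(im[120:240,170:330],cv2.COLOR_RGB2BGR),None,fx=4,fy=4))
for t in('paste_jar','label_pad','tape_roll'):
  for d in spot_point('scene',t)[:1]: px=np.array(d['location'])*[512,384];print(t,d['conf'],at_z('scene',px,0).round(3))
E
```

```text
time_s: 60.8
tcp_pos: [0.6846, -0.1671, 0.2541]
ee_rot: [[0.761, 0.649, -0.005], [0.649, -0.761, 0.0], [-0.004, -0.004, -1.0]]
wrist_force: [-0.3, 0.3, 0.2]
gripper_width: 0.459
t 60.8 tcp [ 0.6846 -0.1671  0.2541] yaw 40.4 F [-0.3  0.3  0.2] w 39.9 j [ -0.6  29.3  16.6  -0.  -77.6 131.1]
paste_jar 0.67 [0.581 0.465 0.   ]
label_pad 0.81 [0.323 0.262 0.   ]
tape_roll 0.83 [ 0.34  -0.237  0.   ]
```

View pics/t31.png

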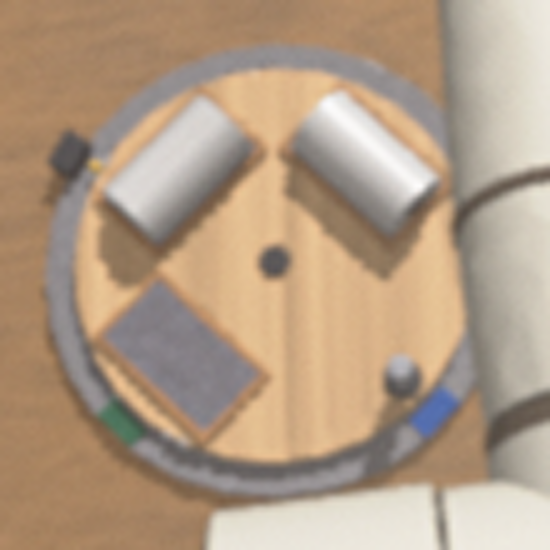

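View pics/s31.png

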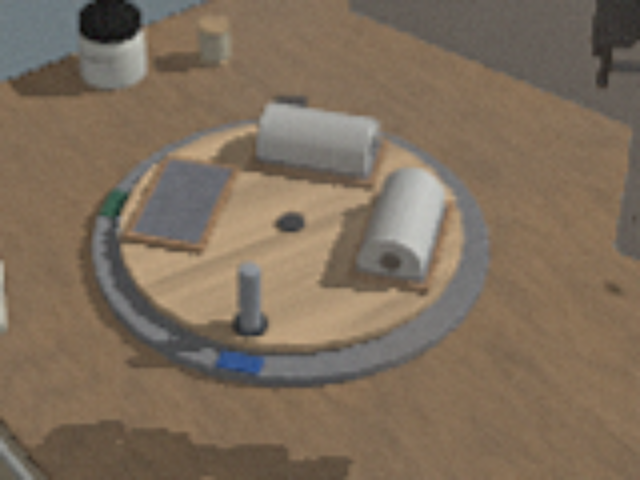

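View pics/s31f.png

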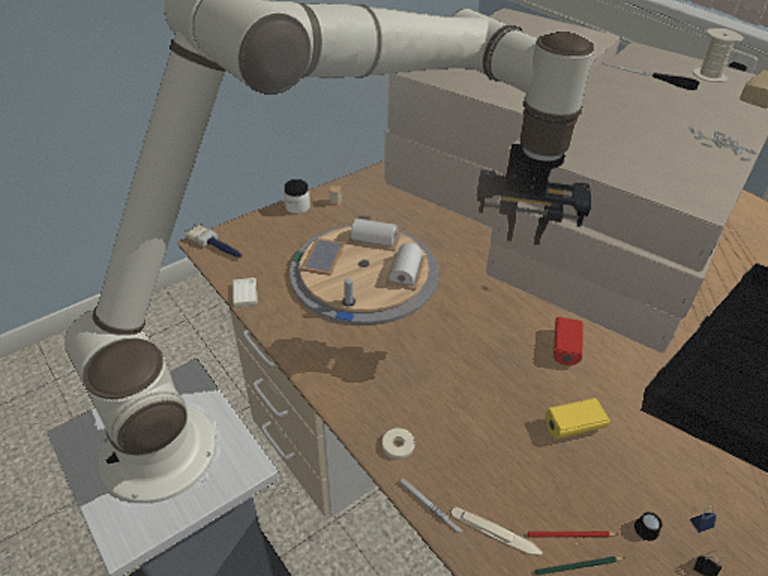

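The final pictures show both weights on their pads with felt down, the post at the blue mark, the bystanders unmoved and the arm clear. Handing in.

```bash
python3 -c "
from station import *
print(finish_job())"
```

```text
the job is handed in; nothing more can be done
None
```

The job is handed in at about 61 s of the 210 s. I turned the table home to the green mark, rolled both weights onto their felt and set them on pads 0 and 1. Then I turned the table a quarter turn to the blue mark. Only two weights were present, and I left the red and yellow look-alikes alone.

- **Weight knocked off:** the disturbance threw the first weight off pad 1 after I had placed it, and it landed felt up near the cabinet. I steadied it in the jaws, dragged it into the open, rolled it over again and put it back centred.
- **Blue mark mended:** my first check there read the table about 1.0–1.5° short of the mark. I nudged it until the force at the post fell to zero. After release, the post, hub and mark lined up to within about 0.003 rad.
- **Last pictures:** both weights lie flat side down on their pads, and the arm is clear of everything. I measured the weights' centring right after placing them; after the final turn I checked it only by eye.
- **Bystanders:** the detector put the jar, label pad and tape roll within about 14 mm of their first readings. That is within the detector's own scatter, and I never touched them.

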